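# Clamp a printing block in the carving vise with its slip-clutch thumbscrew

### The arm

A 6-joint arm with a two-finger parallel gripper is mounted at the origin on the work surface. World frame = base frame: x ahead of the robot, y to its left, z up, the work surface at z = 0. Lengths are in m, angles in rad, forces in N, time in s.
With the tool pointing down it reaches from about 0.425 to 1.125 m from the base axis. Payload 14.9 kg.
Tool frame: the origin (TCP) lies between the finger pads; the fingertips stand 25 mm ahead of it and the grasp point (between the pads) lies 6 mm ahead of it; y points along the fingers, z is the direction in which the jaws open and shut, and the axes are right-handed (so a half turn about y gives the same grasp; the last joint's range is limited). The gripper opens to 91 mm and grips with 3 to 60 N. Pads are 32 mm wide; open, the fingers measure 118 mm over their backs; the gripper's body (76 mm by 178 mm) begins 60 mm behind the grasp point.
Start: joints at [-1.134, 0.379, 1.734, -0, 1.028, -0.033], TCP at [0.317, -0.624, 0.239] pointing down, gripper open.
Joint ranges: [-2.77, 2.77], [-0.74, 2.19], [0, 2.66], [-1.06, 4.2], [0.31, 2.87], [-3.08, 3.08]. Speed limits (rad/s): [1.89, 1.89, 2.39, 3.14, 3.14, 3.14].

### API

Orientations are given as a unit quaternion [x, y, z, w].
In Python, from plant import ctrl gives the robot as it stands.
- The arm moves only by the tool carry_out, never from a script. Its arguments are lists of equal length, an entry for each row: "slide": the shift along the tool's x, y, z in units of 30 mm (1.0 is 30 mm), a list of three; "rotation": the turn, a rotation vector about the tool's x, y, z in units of 8 degrees (1.0 is 8 degrees), a list of three. In form: {"slide": [[tx, ty, tz], ...], "rotation": [[wx, wy, wz], ...]}. A call has 1 to 8 rows; each row shifts and turns the commanded pose from where the row before left it, along the tool's axes as they then stand; what a row does not reach is not made up. A row lasts 1/8 s, in which the tool goes at most 62.5 mm and 10.7 degrees, less where a joint would pass 70% of its speed; a pose out of reach is approached as far as the arm can. A call is refused whole if a number of a shift passes 1 or a number of a turn 1, either way. A call with a gripper value outside its range is refused whole. "gripper" is the opening, from 0 (shut) to 1 (fully open), set as the call begins (left out, the last holds). The fingers move at their own pace and stop on an object; "squeeze" is the grip in N (left out, the last holds). Time passes only in rows, so rows that do not move let the fingers close. It gives the time, the measured TCP pose, the force and the opening at its end, in the units of the state.
- ctrl.get_state(): the state, without advancing time (a new reading comes with each control period).
- ctrl.camera(name): name is "side" or "top"; returns the picture (384x512x3 uint8, blue, green, red); there is no depth.
- ctrl.calibration(name): a dict with "fx", "fy", "cx", "cy" (pixels), "distortion" ([k1, k2, p1, p2, k3] as OpenCV has them; the pictures are not rectified), "world_from_camera" (4x4, takes a point from camera to world coordinates). Camera axes: x right, y up, looking along -z (the intrinsics and any distortion apply to the point x, -y, -z); pixel columns grow to the right and rows downward; lengths in m; the calibration is good to about 2 mm. A picture is of the moment at which its call begins. calibration takes no time and is no camera call.
- ctrl.finish_job(): hands the job in, once; it reports no verdict.
The state is a dict: "time_s": time; "qpos": joint angles; "joint_velocities": joint speeds; "effort": joint torques, N m; "tcp_pos": TCP position; "tool_rot": TCP orientation; "ft_force": force on the tool from outside, world axes, zero at the start; "moment": the same for the moment, N m; "gripper_width": finger opening in m.
Only numpy, scipy, OpenCV 4.12 (cv2) and the standard library are available. Lean on these libraries where they do the work, as an engineer would, in place of code of your own. Each camera call takes 0.05 s, during which the arm holds its last target.

### The job

Get the lino-faced wooden printing block ready for carving: set it flat on the bed of the small steel vise, square to and centred along the jaws, and let go of it. Then tighten the knurled thumb cap clockwise (seen from above) until its drag clutch slips for the first time, stop there - it must slip visibly, but less than 30 degrees in all - and let go, leaving the block clamped and the jar, pencil cup and roller where they are.

Things in the scene. Friction and masses are not known exactly. Their poses are not given: they have to be found in the camera images.
- block_center (a point): Centre of the loose printing block (about 60 g): pale wooden box 50 (its x) by 36 (its y) by 44 mm (z, up), grey lino face on top, standing on the table; this point is 22 mm above its underside. It goes between the jaws with its 36 mm across them (its y along the vise's y, either way round), held by its two end faces 50 mm apart, where the jaws leave room for fingers.
- bed (a point): Point on the vise's bed (20 mm above the table) midway between the jaws when fully open (44 mm). Vise axes: y from the fixed jaw (-y) to the moving jaw and thumb cap (+y), x along the jaws, z up. Base plate 100 (x) by 210 mm (y), its middle 48 mm to +y of here, fixed to the table. Jaws 44 mm long in x, faces 20 mm tall, then flared lips up to 28 mm above the bed.
- fixed_jaw (a point): Centre of the fixed jaw's clamping face, 10 mm above the bed, axes of the vise; the face looks to +y (geom vise_c1 in the rules). The moving jaw's face stands opposite, at the start 40 to 44 mm to +y of it (differs each time). The screw moves that jaw towards -y, 2.2 mm per radian of cap (14 mm a turn), and it pushes the block home against the fixed jaw.
- cap_grip (a point): Fixed point on the thumb cap's vertical axis at gripping height, axes of the vise. Knurled steel cap, diameter 40, height 36 mm, from 22 mm below this point to 14 mm above (top 94 mm above the table), 98 mm to +y of bed; any grip across its diameter works, with 20 N or more. Clockwise from above (yaw falling) tightens. A drag clutch joins it to the screw and the 54 mm wide collar just below it.
- cap: The thumb cap, origin at its underside, turning with it. Free running takes a steady 0.15 N m; once the block is clamped the torque climbs within 0.2 rad to 0.27 N m, where the clutch slips: torque level, cap turning on, collar still. It slips only there; joint value cap is the slip in rad. Black lines on cap and collar start in line and show the slip. The screw holds when let go.
- jar: Bystander: closed green glass paint jar with a white lid, 54 mm diameter, 62 mm tall, origin under its centre. Leave it alone.
- pencil_cup: Bystander: clear cup 74 mm across and 100 mm tall with pencils up to 180 mm, origin under its centre. Leave it alone.
- roller: Bystander: lino roller, black roll 90 mm wide with a wooden handle to its -x, 32 mm high, origin under the roll's centre. Leave it alone.
There are look-alikes about, which are no part of the job. What is shaped like the part that bears bed but blue is not meant.

How it is judged:
By the outcome, as a careful person would: the job done as asked, in the order asked, and still so for the second after the job is handed in, with the robot touching nothing.
It also fails if it takes over 70 s, if anything falls off the work surface, if the arm or the gripper's body presses on something with over 40 N, if the wrist force passes 120 N, or if a joint passes its speed limit or range.

## Working session

There is one attempt and no reset: what is moved stays moved. The work goes in short steps, Python scripts to look and compute and a tool call to move; the robot and the scene stay as the last step left them, time stands still between calls to the robot, and variables do not carry over. Pictures are saved under pics/ and viewed, and the job is handed in when it is done.

Besides the shell and the picture viewer there is one more tool, called after "Emit:" in YAML: its name, and indented under it one key for each argument. carry_out: Moves the arm, as the interface text tells. Its arguments: {"type":"object","properties":{"slide":{"type":"array"},"rotation":{"type":"array"},"gripper":{"type":"number"},"squeeze":{"type":"number"}},"required":["slide","rotation"]}

```bash
ls; mkdir -p pics; python3 - <<'E'
from plant import ctrl
import cv2,numpy as np
np.set_printoptions(precision=4,suppress=True)
for n in ["side","top"]:
    cv2.imwrite(f"pics/{n}0.png",ctrl.camera(n)); c=ctrl.calibration(n)
    np.save(f"{n}.npy",c,allow_pickle=True);print(n,c)
print(ctrl.get_state())
E
```

```text
pics
side {'fx': 367.88111506478316, 'fy': 367.88111506478316, 'cx': 259.21423357048997, 'cy': 198.36957203715278, 'distortion': array([-0.0085,  0.    ,  0.    ,  0.    ,  0.    ]), 'world_from_camera': array([[-0.8111,  0.3513, -0.4676,  0.023 ],
       [-0.5844, -0.4554,  0.6716,  0.6994],
       [ 0.023 ,  0.818 ,  0.5747,  0.719 ],
       [ 0.    ,  0.    ,  0.    ,  1.    ]])}
top {'fx': 385.83723791358045, 'fy': 385.83723791358045, 'cx': 256.1885472486707, 'cy': 193.359472850304, 'distortion': array([-0.0209,  0.    ,  0.    ,  0.    ,  0.    ]), 'world_from_camera': array([[-0.0237,  0.9881, -0.1518,  0.3447],
       [-0.9997, -0.0239,  0.0005, -0.0563],
       [-0.0032,  0.1517,  0.9884,  1.3795],
       [ 0.    ,  0.    ,  0.    ,  1.    ]])}
{'time_s': 0.1, 'qpos': array([-1.1343,  0.3794,  1.7347, -0.    ,  1.0285, -0.0333]), 'joint_velocities': array([ 0.0002, -0.0013, -0.0015,  0.0003,  0.0001,  0.002 ]), 'effort': array([  0.0011, -76.5041, -43.5295,   0.0652,   0.0398,  -0.    ]), 'tcp_pos': array([ 0.3167, -0.6239,  0.2383]), 'tool_rot': array([-0.1647,  0.688 , -0.6873,  0.1645]), 'ft_force': array([0.0375, 0.5384, 0.0327]), 'moment': array([-0.0322,  0.0306, -0.0004]), 'gripper_width': 0.09103145895130207}
```

View pics/side0.png

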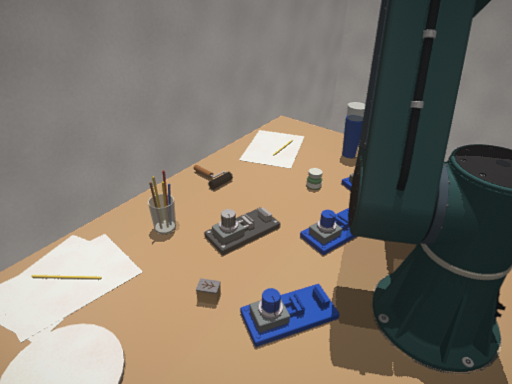

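View pics/top0.png

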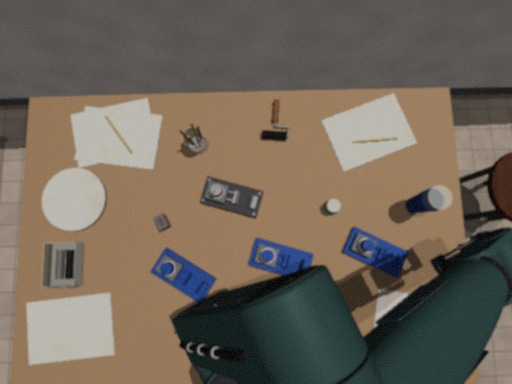

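Candidates for the vise: grey vise, side (242,228) / top (232,197). Blue look-alikes are at top (281,257), (183,275) and (374,250), and are not meant. Candidates for the block: pale box, side (208,290) / top (162,222). The grey-beige device at top (62,265) is not it. I'll check both with close crops.

```bash
python3 - <<'E'
import cv2,numpy as np
s=cv2.imread('pics/side0.png');t=cv2.imread('pics/top0.png')
a=cv2.resize(s[195:315,190:290],None,fx=5,fy=5,interpolation=cv2.INTER_CUBIC)
b=cv2.resize(t[165:245,145:275],None,fx=6,fy=6,interpolation=cv2.INTER_CUBIC)
cv2.imwrite('pics/cs0.png',a);cv2.imwrite('pics/ct0.png',b)
E
```

```text
(no output)
```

View pics/cs0.png

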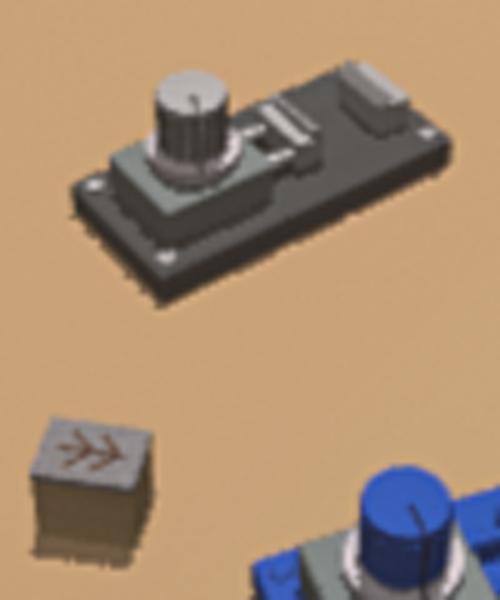

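View pics/ct0.png

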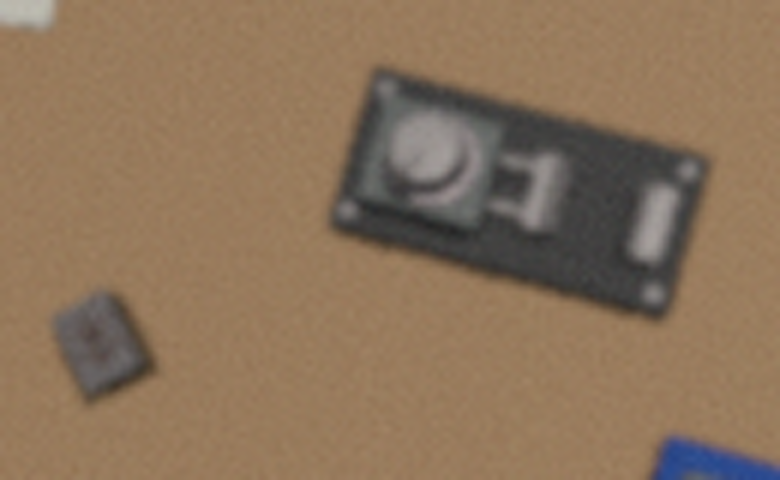

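```bash
cat > h.py <<'E'
import cv2,numpy as np
from scipy.optimize import least_squares
np.set_printoptions(precision=4,suppress=True)
C={n:np.load(f'{n}.npy',allow_pickle=True).item() for n in('side','top')}
def proj(n,P):
    c=C[n];T=np.linalg.inv(c['world_from_camera']);P=np.atleast_2d(P)
    q=(P@T[:3,:3].T+T[:3,3])*[1,-1,-1]
    K=np.array([[c['fx'],0,c['cx']],[0,c['fy'],c['cy']],[0,0,1]])
    return cv2.projectPoints(q,np.zeros(3),np.zeros(3),K,c['distortion'])[0][:,0]
def pose(p,L,z0=0):
    L=np.atleast_2d(L);c,s=np.cos(p[2]),np.sin(p[2])
    return np.c_[p[0]+c*L[:,0]-s*L[:,1],p[1]+s*L[:,0]+c*L[:,1],L[:,2]+z0]
def crop2px(uv,off,k): return (np.array(uv,float)+.5)/k-.5+off
def box(x0,x1,y0,y1,z0,z1): return np.array([[x,y,z] for z in(z0,z1) for x,y in((x0,y0),(x1,y0),(x1,y1),(x0,y1))])
def circ(x,y,r,z): 
    a=np.linspace(0,2*np.pi,40);return np.c_[x+r*np.cos(a),y+r*np.sin(a),0*a+z]
def draw(img,n,off,k,P,loop,col):
    u=(proj(n,P)-off+.5)*k-.5; cv2.polylines(img,[np.round(u*8).astype(np.int32)],loop,col,1,cv2.LINE_AA,3)
def wire(img,n,off,k,p,B,col=(0,255,255)):
    P=pose(p,B)
    for i in(0,4): draw(img,n,off,k,P[i:i+4],True,col)
    for i in range(4): draw(img,n,off,k,P[[i,i+4]],False,col)
# vise frame origin bed xy, table z=0
BASE=box(-.05,.05,-.057,.153,0,.02)
BLK=box(-.025,.025,-.018,.018,0,.044)
E
cat > fit0.py <<'E'
from h import *
so=np.array([190,195]);to=np.array([145,165])
s=lambda u,v:crop2px((u,v),so,5)
t=lambda u,v:crop2px((u,v),to,6)
# local frame: +y toward cap. top view: right-up corner etc
# top view image: right=-y world, up=+x world. vise +y -> image left => world +y.  vise x -> world x -> image up
A=lambda x,y,z:(x,y,z)
vk=[('top',A(.05,.153,.02),t(380,68)),('top',A(.05,-.057,.02),t(710,155)),('top',A(-.05,-.057,.02),t(660,318)),('top',A(-.05,.153,.02),t(333,228)),
('side',A(.05,.153,.02),s(75,186)),('side',A(-.05,.153,0),s(162,306)),('side',A(-.05,-.057,.02),s(450,142)),('side',A(0,.098,.094),s(192,90)),('top',A(0,.098,.094),t(427,148))]
bk_s=[s(52,418),s(153,432),s(140,492),s(33,475)]
def fit(k,p0):
    f=lambda p:np.concatenate([proj(n,pose(p,P))[0]-u for n,P,u in k])
    r=least_squares(f,p0,loss='soft_l1');print(r.x,np.degrees(r.x[2]),'res\n',r.fun.reshape(-1,2) );return r.x
def w0(n,uv,z):
    f=lambda q:(proj(n,[[q[0],q[1],z]])[0]-uv);return least_squares(f,[.5,.1]).x
b=w0('top',t(270,190),.02);print('bed guess',b)
vp=fit(vk,[*w0('top',t(600,190),.02),-.2])
q=np.array([w0('side',u,.044) for u in bk_s]);print('blk top corners',q,np.linalg.norm(q-np.roll(q,-1,0),axis=1))
qt=np.array([w0('top',t(*u),.044) for u in((52,318),(105,288),(150,365),(88,400))]);print(qt,np.linalg.norm(qt-np.roll(qt,-1,0),axis=1))
np.save('vp.npy',vp)
E
python3 fit0.py
```

```text
bed guess [0.5487 0.1806]
[ 0.5307 -0.014  -0.2923] -16.748439817395223 res
 [[-0.9021 -0.4264]
 [ 0.4964  0.3609]
 [ 1.3894  0.1608]
 [-1.0504 -0.4763]
 [-1.1871 -0.3749]
 [ 0.3058  0.0932]
 [ 0.9613 -0.6044]
 [ 0.0279  0.4081]
 [-0.1676  0.1498]]
blk top corners [[0.489  0.2721]
 [0.4441 0.2495]
 [0.4248 0.2812]
 [0.4716 0.3036]] [0.0503 0.0371 0.0519 0.036 ]
[[0.4732 0.3028]
 [0.4899 0.2723]
 [0.4447 0.2456]
 [0.4253 0.2813]] [0.0349 0.0525 0.0405 0.0525]
```

```bash
cat > ov.py <<'E'
from h import *
import sys
def ov(imgs,vp,bp,tag,so=(190,195),to=(145,165),bz=0,ss=(100,120),ts=(130,80),k=6):
    out=[]
    for n,off,sz in(('side',so,ss),('top',to,ts)):
        im=imgs[n][off[1]:off[1]+sz[1],off[0]:off[0]+sz[0]]
        im=cv2.resize(im,None,fx=k,fy=k,interpolation=cv2.INTER_CUBIC); o=np.array(off)
        # cv2.resize maps pixel centres consistently with crop2px
        if vp is not None:
            wire(im,n,o,k,vp,BASE)
            draw(im,n,o,k,pose(vp,circ(0,.098,.02,.094)),True,(0,255,0))
            draw(im,n,o,k,pose(vp,circ(0,.098,.02,.058)),True,(0,255,0))
            draw(im,n,o,k,pose(vp,circ(0,.098,.027,.058)),True,(255,0,255))
            draw(im,n,o,k,pose(vp,[[-.022,-.022,.02],[.022,-.022,.02],[.022,-.022,.04],[-.022,-.022,.04]]),True,(0,0,255))
            draw(im,n,o,k,pose(vp,[[-.022,.022,.02],[.022,.022,.02],[.022,.022,.04],[-.022,.022,.04]]),True,(0,0,255))
        if bp is not None: wire(im,n,o,k,bp,BLK+[0,0,bz])
        cv2.imwrite(f'pics/{tag}_{n}.png',im[:600,:800])
E
python3 - <<'E'
from ov import *
imgs={n:cv2.imread(f'pics/{n}0.png') for n in('side','top')}
bp=[.4574,.2766,np.radians(28)]
ov(imgs,np.load('vp.npy'),bp,'o1',k=5)
E
```

```text
(no output)
```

View pics/o1_side.png

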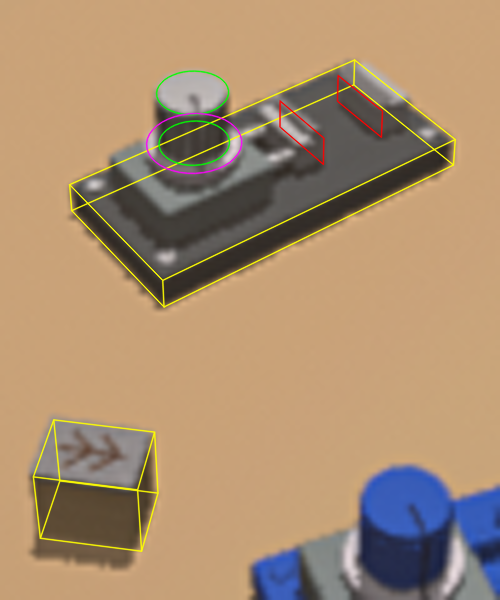

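View pics/o1_top.png

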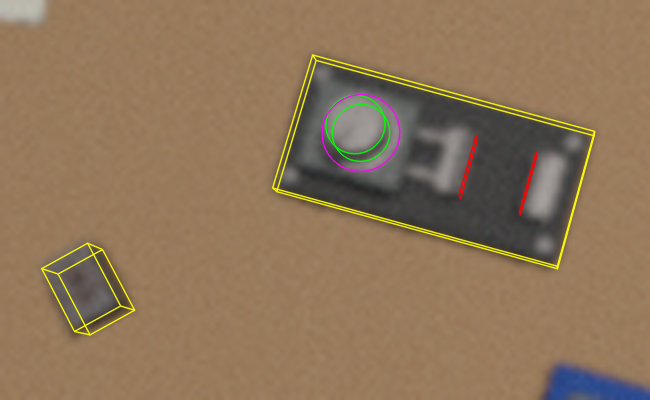

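```bash
cat > go.py <<'E'
from h import *
from scipy.spatial.transform import Rotation as R
from plant import ctrl
def need(pos,opendir_deg,pos_only=False):
    """report rotation about tool y (units of 8deg) to put tool z along given world yaw (mod 180), and shift after that in tool axes (units 30mm), pos = TCP target"""
    s=ctrl.get_state();M=R.from_quat(s['tool_rot']).as_matrix()
    print('t',s['time_s'],'tcp',s['tcp_pos'],'w',s['gripper_width'],'F',s['ft_force'],'M',s['moment'],'q',s['qpos'])
    yz=np.degrees(np.arctan2(M[1,2],M[0,2]));tilt=np.degrees(np.arccos(-M[2,1]))
    d=(opendir_deg-yz+90)%180-90
    print('open yaw %.2f tilt %.2f; world turn %.2f -> rotation y units %.3f (alt %.3f)'%(yz,tilt,d,-d/8,(-d+180*np.sign(d))/8))
    # rotvec to get exact downward orientation
    for dd in(d,d-180*np.sign(d)):
        a=np.radians(yz+dd);z=np.array([np.cos(a),np.sin(a),0]);y=np.array([0,0,-1.]);x=np.cross(y,z)
        Mt=np.c_[x,y,z];rv=R.from_matrix(M.T@Mt).as_rotvec(degrees=True)/8
        print(' full rotvec units',rv,' shift after turn (units)',Mt.T@(np.array(pos)-s['tcp_pos'])/.03, ' shift w/o turn', M.T@(np.array(pos)-s['tcp_pos'])/.03)
E
python3 - <<'E'
from go import *
from fit0 import w0
for nm,uv,z in(('pcup',(193,145),.05),('jar',(333,207),.06),('bottle',(435,195),.2),('bottlebase',(413,207),0),('roller',(275,135),.02)): print(nm,w0('top',np.array(uv),z))
M=R.from_quat(ctrl.get_state()['tool_rot']).as_matrix();print(M)
# refine block with side corners + top pixel corners
need([.4574,.2766,.25],28)
E
```

```text
bed guess [0.5487 0.1806]
[ 0.5307 -0.014  -0.2923] -16.748439817395223 res
 [[-0.9021 -0.4264]
 [ 0.4964  0.3609]
 [ 1.3894  0.1608]
 [-1.0504 -0.4763]
 [-1.1871 -0.3749]
 [ 0.3058  0.0932]
 [ 0.9613 -0.6044]
 [ 0.0279  0.4081]
 [-0.1676  0.1498]]
blk top corners [[0.489  0.2721]
 [0.4441 0.2495]
 [0.4248 0.2812]
 [0.4716 0.3036]] [0.0503 0.0371 0.0519 0.036 ]
[[0.4732 0.3028]
 [0.4899 0.2723]
 [0.4447 0.2456]
 [0.4253 0.2813]] [0.0349 0.0525 0.0405 0.0525]
pcup [0.7284 0.1638]
jar [ 0.4934 -0.3201]
bottle [ 0.5072 -0.611 ]
bottlebase [ 0.4931 -0.621 ]
roller [ 0.7673 -0.1307]
[[-0.8916 -0.0005  0.4527]
 [-0.4527  0.0009 -0.8916]
 [ 0.     -1.     -0.001 ]]
t 0.1 tcp [ 0.3167 -0.6239  0.2383] w 0.09103145895130207 F [0.0375 0.5384 0.0327] M [-0.0322  0.0306 -0.0004] q [-1.1343  0.3794  1.7347 -0.      1.0285 -0.0333]
open yaw -63.08 tilt 0.06; world turn -88.92 -> rotation y units 11.115 (alt -11.385)
 full rotvec units [ 0.0059 11.115   0.0058]  shift after turn (units) [ 24.3006  -0.3887 -18.2311]  shift w/o turn [-17.7697  -0.3632 -24.6404]
 full rotvec units [  0.0058 -11.385   -0.0059]  shift after turn (units) [-24.3006  -0.3887  18.2311]  shift w/o turn [-17.7697  -0.3632 -24.6404]
```

```bash
cat >> go.py <<'E'
def sim(rows,s=None):
    s=s or ctrl.get_state();M=R.from_quat(s['tool_rot']).as_matrix();p=s['tcp_pos'].copy();tr=[p.copy()]
    for n,sl,ro in rows:
        for _ in range(n):
            p=p+M@(np.array(sl)*.03);M=M@R.from_rotvec(np.array(ro)*8,degrees=True).as_matrix();tr.append(p.copy())
    print('end',p,'yaw',np.degrees(np.arctan2(M[1,2],M[0,2])));return np.array(tr)
E
python3 - <<'E'
from go import *
for zz in (-.16,-.2):
  for n in (32,34):
    t=sim([(n,[-1,0,zz],[0,-11.385/n,0])]);print(zz,n,np.linalg.norm(t[:,:2],axis=1)[::6])
E
```

```text
end [0.4665 0.2363 0.2391] yaw 27.999638957931396
-0.16 32 [0.6997 0.672  0.6389 0.6026 0.566  0.5326]
end [0.4745 0.2903 0.2391] yaw 27.99963895793138
-0.16 34 [0.6997 0.6733 0.6447 0.6158 0.5891 0.5671]
end [0.4338 0.2475 0.2391] yaw 27.999638957931396
-0.2 32 [0.6997 0.6649 0.6252 0.5834 0.5432 0.5088]
end [0.4398 0.3022 0.2391] yaw 27.99963895793138
-0.2 34 [0.6997 0.6662 0.631  0.5968 0.5665 0.5435]
```

Emit:
carry_out:
  slide:
    - [-1, 0, -0.17]
    - [-1, 0, -0.17]
    - [-1, 0, -0.17]
    - [-1, 0, -0.17]
    - [-1, 0, -0.17]
    - [-1, 0, -0.17]
    - [-1, 0, -0.17]
    - [-1, 0, -0.17]
  rotation:
    - [0, -0.356, 0]
    - [0, -0.356, 0]
    - [0, -0.356, 0]
    - [0, -0.356, 0]
    - [0, -0.356, 0]
    - [0, -0.356, 0]
    - [0, -0.356, 0]
    - [0, -0.356, 0]
  gripper: 1

```text
time_s: 1.1
tcp_pos: [0.4837, -0.4477, 0.2386]
tool_rot: [-0.298, 0.642, -0.641, 0.298]
ft_force: [1.2, -0.6, 0.4]
gripper_width: 0.0907
```

Emit:
carry_out:
  slide:
    - [-1, 0, -0.17]
    - [-1, 0, -0.17]
    - [-1, 0, -0.17]
    - [-1, 0, -0.17]
    - [-1, 0, -0.17]
    - [-1, 0, -0.17]
    - [-1, 0, -0.17]
    - [-1, 0, -0.17]
  rotation:
    - [0, -0.356, 0]
    - [0, -0.356, 0]
    - [0, -0.356, 0]
    - [0, -0.356, 0]
    - [0, -0.356, 0]
    - [0, -0.356, 0]
    - [0, -0.356, 0]
    - [0, -0.356, 0]

```text
time_s: 2.1
tcp_pos: [0.5687, -0.2213, 0.2387]
tool_rot: [-0.419, 0.57, -0.57, 0.418]
ft_force: [0.4, 0.4, 0.0]
gripper_width: 0.091
```

Emit:
carry_out:
  slide:
    - [-1, 0, -0.17]
    - [-1, 0, -0.17]
    - [-1, 0, -0.17]
    - [-1, 0, -0.17]
    - [-1, 0, -0.17]
    - [-1, 0, -0.17]
    - [-1, 0, -0.17]
    - [-1, 0, -0.17]
  rotation:
    - [0, -0.356, 0]
    - [0, -0.356, 0]
    - [0, -0.356, 0]
    - [0, -0.356, 0]
    - [0, -0.356, 0]
    - [0, -0.356, 0]
    - [0, -0.356, 0]
    - [0, -0.356, 0]

```text
time_s: 3.1
tcp_pos: [0.5594, 0.0203, 0.2387]
tool_rot: [0.523, -0.476, 0.476, -0.523]
ft_force: [-0.3, -0.8, -0.5]
gripper_width: 0.0913
```

Emit:
carry_out:
  slide:
    - [-1, 0, -0.17]
    - [-1, 0, -0.17]
    - [-1, 0, -0.17]
    - [-1, 0, -0.17]
    - [-1, 0, -0.17]
    - [-1, 0, -0.17]
    - [-1, 0, -0.17]
    - [-1, 0, -0.17]
  rotation:
    - [0, -0.356, 0]
    - [0, -0.356, 0]
    - [0, -0.356, 0]
    - [0, -0.356, 0]
    - [0, -0.356, 0]
    - [0, -0.356, 0]
    - [0, -0.356, 0]
    - [0, -0.356, 0]

```text
time_s: 4.1
tcp_pos: [0.4573, 0.2395, 0.2388]
tool_rot: [0.607, -0.363, 0.363, -0.606]
ft_force: [1.2, 0.0, -0.1]
gripper_width: 0.091
```

```bash
python3 - <<'E'
from go import *
from ov import ov
need([.4574,.2766,.12],28)
imgs={n:ctrl.camera(n) for n in('side','top')}
for n in imgs: cv2.imwrite(f'pics/{n}1.png',imgs[n])
E
```

```text
t 4.1 tcp [0.4573 0.2395 0.2388] w 0.09104925333937788 F [ 1.2376  0.0458 -0.0664] M [ 0.0121 -0.1601 -0.0048] q [ 0.4373  0.0874  2.1027 -0.      0.9518 -0.054 ]
open yaw 28.15 tilt 0.02; world turn -0.15 -> rotation y units 0.018 (alt -22.482)
 full rotvec units [ 0.0024  0.0183 -0.0001]  shift after turn (units) [-1.091   3.9588  0.5833]  shift w/o turn [-1.0895  3.9586  0.5874]
 full rotvec units [ -0.0001 -22.4817  -0.0038]  shift after turn (units) [ 1.091   3.9588 -0.5833]  shift w/o turn [-1.0895  3.9586  0.5874]
```

View pics/side1.png

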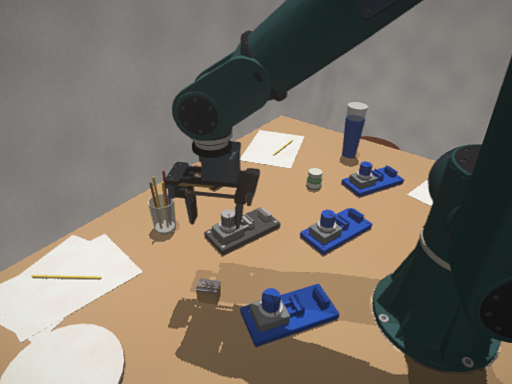

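Emit:
carry_out:
  slide:
    - [-0.55, 0, 0.3]
    - [-0.54, 1, 0.285]
    - [0, 1, 0]
    - [0, 1, 0]
    - [0, 1, 0]
    - [0, 1, 0]
    - [0, 1, 0]
    - [0, 0.85, 0]
  rotation:
    - [0, 0.018, 0]
    - [0, 0, 0]
    - [0, 0, 0]
    - [0, 0, 0]
    - [0, 0, 0]
    - [0, 0, 0]
    - [0, 0, 0]
    - [0, 0, 0]

```text
time_s: 5.2
tcp_pos: [0.4587, 0.2761, 0.0321]
tool_rot: [0.606, -0.365, 0.365, -0.605]
ft_force: [0.6, 0.2, 0.3]
gripper_width: 0.0914
```

Emit:
carry_out:
  slide:
    - [0, 0, 0]
    - [0, 0, 0]
    - [0, 0, 0]
    - [0, 0, 0]
    - [0, 0, 0]
    - [0, 0, 0]
  rotation:
    - [0, 0, 0]
    - [0, 0, 0]
    - [0, 0, 0]
    - [0, 0, 0]
    - [0, 0, 0]
    - [0, 0, 0]
  gripper: 0
  squeeze: 15

```text
time_s: 5.95
tcp_pos: [0.4586, 0.2761, 0.0341]
tool_rot: [-0.606, 0.365, -0.365, 0.606]
ft_force: [-0.9, -1.4, 8.7]
gripper_width: 0.0493
```

```bash
python3 - <<'E'
from go import *
need([.4574,.2766,.033],28)
E
```

```text
t 5.95 tcp [0.4586 0.2761 0.0341] w 0.04927213628716212 F [-0.945  -1.401   8.6816] M [-0.1152  0.1804 -0.0194] q [0.4984 0.4649 2.1131 0.     0.5627 0.0113]
open yaw 27.91 tilt 0.05; world turn 0.09 -> rotation y units -0.011 (alt 22.489)
 full rotvec units [-0.0065 -0.0115 -0.0001]  shift after turn (units) [-0.0336  0.036  -0.0276]  shift w/o turn [-0.0336  0.036  -0.0277]
 full rotvec units [ 0.0002 22.4885 -0.0103]  shift after turn (units) [0.0336 0.036  0.0276]  shift w/o turn [-0.0336  0.036  -0.0277]
```

Emit:
carry_out:
  slide:
    - [0, -0.5, 0]
    - [0, -1, 0]
    - [0, -1, 0]
    - [0, -1, 0]
    - [0, -0.5, 0]
  rotation:
    - [0, 0, 0]
    - [0, 0, 0]
    - [0, 0, 0]
    - [0, 0, 0]
    - [0, 0, 0]
  squeeze: 20

```text
time_s: 6.58
tcp_pos: [0.4587, 0.2761, 0.1556]
tool_rot: [-0.605, 0.364, -0.365, 0.607]
ft_force: [0.2, -0.4, 0.3]
gripper_width: 0.0501
```

```bash
python3 - <<'E'
from go import *
need([.5307,-.014,.155],-16.75)
imgs={n:ctrl.camera(n) for n in('side','top')}
for n in imgs: cv2.imwrite(f'pics/{n}2.png',imgs[n])
im=imgs['side'];u=proj('side',ctrl.get_state()['tcp_pos'])[0].astype(int);print(u)
o=np.maximum(u-[60,50],0);np.save('o2.npy',o)
cv2.imwrite('pics/c2.png',cv2.resize(im[o[1]:o[1]+110,o[0]:o[0]+130],None,fx=5,fy=5,interpolation=cv2.INTER_CUBIC))
E
```

```text
t 6.575 tcp [0.4587 0.2761 0.1556] w 0.05008246032538441 F [ 0.174  -0.4328  0.2794] M [ 0.0019 -0.1385 -0.0163] q [0.4983 0.244  2.1045 0.     0.7908 0.0113]
open yaw 27.91 tilt 0.14; world turn -44.66 -> rotation y units 5.582 (alt -16.918)
 full rotvec units [-0.016   5.582  -0.0069]  shift after turn (units) [8.5688 0.0209 5.0852]  shift w/o turn [ 9.6694  0.0147 -2.4053]
 full rotvec units [ -0.0086 -16.918    0.0199]  shift after turn (units) [-8.5688  0.0209 -5.0852]  shift w/o turn [ 9.6694  0.0147 -2.4053]
[205 250]
```

View pics/c2.png

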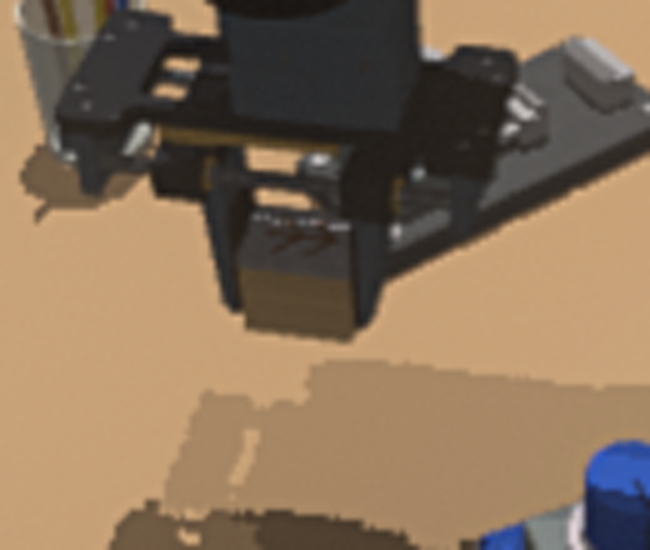

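```bash
python3 - <<'E'
from go import *
o=np.load('o2.npy');im=cv2.imread('pics/c2.png')
s=ctrl.get_state()
for off,col in((0,(0,255,255)),):
    wire(im,'side',o,5,[s['tcp_pos'][0],s['tcp_pos'][1],np.radians(27.91)],BLK+[0,off,.1215],col)
cv2.imwrite('pics/c2o.png',im[150:400,150:450].repeat(2,0).repeat(2,1))
# fit y offset from measured front lower edge corners
from fit0 import least_squares
E
```

```text
bed guess [0.5487 0.1806]
[ 0.5307 -0.014  -0.2923] -16.748439817395223 res
 [[-0.9021 -0.4264]
 [ 0.4964  0.3609]
 [ 1.3894  0.1608]
 [-1.0504 -0.4763]
 [-1.1871 -0.3749]
 [ 0.3058  0.0932]
 [ 0.9613 -0.6044]
 [ 0.0279  0.4081]
 [-0.1676  0.1498]]
blk top corners [[0.489  0.2721]
 [0.4441 0.2495]
 [0.4248 0.2812]
 [0.4716 0.3036]] [0.0503 0.0371 0.0519 0.036 ]
[[0.4732 0.3028]
 [0.4899 0.2723]
 [0.4447 0.2456]
 [0.4253 0.2813]] [0.0349 0.0525 0.0405 0.0525]
```

View pics/c2o.png

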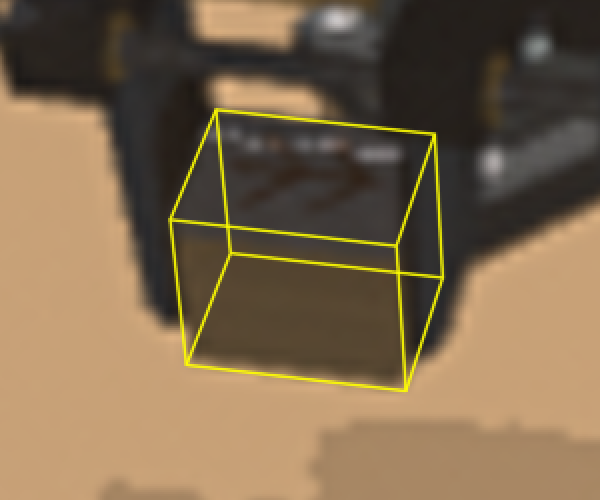

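Emit:
carry_out:
  slide:
    - [0, 0, 0]
    - [0, 0, 0]
    - [0, 0, 0]
    - [0, 0, 0]
    - [0, 0, 0]
    - [0, 0, 0]
    - [0.95, 0, 0.565]
    - [0.95, 0, 0.565]
  rotation:
    - [0, 0.93, 0]
    - [0, 0.93, 0]
    - [0, 0.93, 0]
    - [0, 0.93, 0]
    - [0, 0.93, 0]
    - [0, 0.93, 0]
    - [0, 0, 0]
    - [0, 0, 0]

```text
time_s: 7.68
tcp_pos: [0.4737, 0.2107, 0.1522]
tool_rot: [-0.423, 0.567, -0.567, 0.422]
ft_force: [0.6, -0.3, -0.7]
gripper_width: 0.0499
```

Emit:
carry_out:
  slide:
    - [0.95, 0, 0.565]
    - [0.95, 0, 0.565]
    - [0.95, 0, 0.565]
    - [0.95, 0, 0.565]
    - [0.95, 0, 0.565]
    - [0.95, 0, 0.565]
    - [0.97, 0, 0.565]
    - [0, 0, 0]
  rotation:
    - [0, 0, 0]
    - [0, 0, 0]
    - [0, 0, 0]
    - [0, 0, 0]
    - [0, 0, 0]
    - [0, 0, 0]
    - [0, 0, 0]
    - [0, 0, 0]

```text
time_s: 8.68
tcp_pos: [0.5301, -0.0158, 0.1524]
tool_rot: [-0.422, 0.568, -0.568, 0.421]
ft_force: [-0.9, 0.6, -1.5]
gripper_width: 0.0502
```

```bash
python3 - <<'E'
from go import *
need([.5307,-.014,.095],-16.75)
E
```

```text
t 8.675 tcp [ 0.5301 -0.0158  0.1524] w 0.05021259658757905 F [-0.8736  0.595  -1.5015] M [-0.0013 -0.0816 -0.0252] q [-0.0737  0.2433  2.1135 -0.0001  0.7861  0.2206]
open yaw -16.86 tilt 0.08; world turn 0.11 -> rotation y units -0.014 (alt 22.486)
 full rotvec units [ 0.009  -0.0136  0.0027]  shift after turn (units) [-0.0634  1.9124  0.0017]  shift w/o turn [-0.0641  1.9124  0.0039]
 full rotvec units [-0.0043 22.4864  0.0142]  shift after turn (units) [ 0.0634  1.9124 -0.0017]  shift w/o turn [-0.0641  1.9124  0.0039]
```

Emit:
carry_out:
  slide:
    - [-0.06, 1, 0]
    - [0, 0.9, 0]
    - [0, 0, 0]
  rotation:
    - [0, 0, 0]
    - [0, 0, 0]
    - [0, 0, 0]

```text
time_s: 9.05
tcp_pos: [0.529, -0.0119, 0.0943]
tool_rot: [-0.423, 0.568, -0.566, 0.421]
ft_force: [0.0, 0.4, -0.3]
gripper_width: 0.0506
```

```bash
python3 - <<'E'
from go import *
need([.5307,-.014,.095],-16.75)
from ov import ov
imgs={n:ctrl.camera(n) for n in('side','top')}
for n in imgs: cv2.imwrite(f'pics/{n}3.png',imgs[n])
s=ctrl.get_state();p=s['tcp_pos']
ov(imgs,np.load('vp.npy'),[p[0],p[1],np.radians(-16.8)],'o3',bz=p[2]-.0341,k=6)
cv2.imwrite('pics/c3.png',cv2.resize(imgs['side'][195:295,200:300],None,fx=6,fy=6,interpolation=cv2.INTER_CUBIC))
E
```

```text
t 9.05 tcp [ 0.529  -0.0119  0.0943] w 0.050596732007094074 F [ 0.0426  0.3913 -0.3309] M [ 0.0261 -0.0321 -0.0421] q [-0.0665  0.3448  2.1249  0.0001  0.6765  0.225 ]
open yaw -16.71 tilt 0.26; world turn -0.04 -> rotation y units 0.005 (alt -22.495)
 full rotvec units [0.0317 0.0054 0.0069]  shift after turn (units) [ 0.0511 -0.022   0.0755]  shift w/o turn [ 0.0512 -0.0223  0.0754]
 full rotvec units [  0.0108 -22.4945  -0.0498]  shift after turn (units) [-0.0511 -0.022  -0.0755]  shift w/o turn [ 0.0512 -0.0223  0.0754]
```

View pics/c3.png

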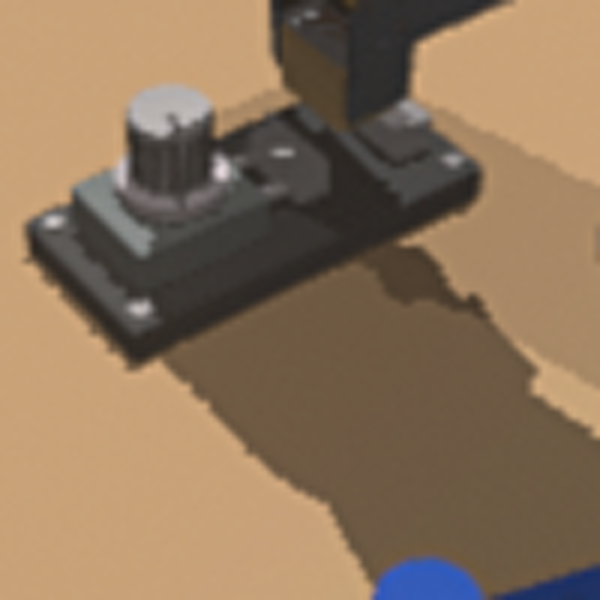

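View pics/o3_side.png

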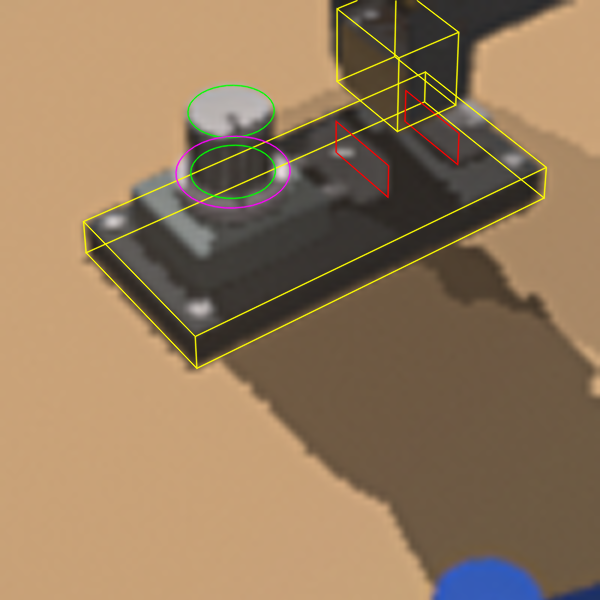

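View pics/o3_top.png

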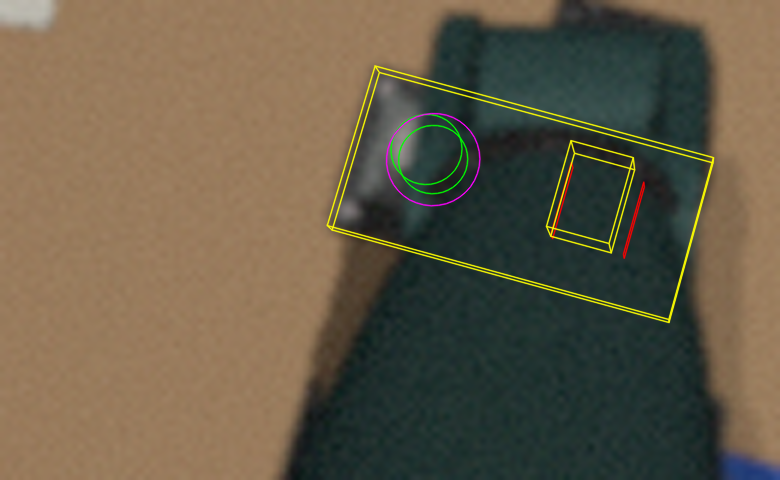

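```bash
python3 - <<'E'
from go import *
a=[]
for i in range(6):
    ctrl.camera('top') if i else 0
    s=ctrl.get_state();a.append(np.r_[s['tcp_pos'],s['qpos']]);
print(np.array(a))
E
```

```text
[[ 0.5307 -0.0121  0.0966 -0.0668  0.3417  2.1232  0.0001  0.6774  0.2248]
 [ 0.5311 -0.0122  0.0971 -0.0669  0.3409  2.1229  0.      0.6773  0.2247]
 [ 0.5313 -0.0123  0.0973 -0.0671  0.3405  2.1228  0.      0.6772  0.2247]
 [ 0.5314 -0.0124  0.0974 -0.0672  0.3404  2.1227  0.      0.6771  0.2246]
 [ 0.5313 -0.0124  0.0974 -0.0673  0.3404  2.1228  0.      0.6769  0.2246]
 [ 0.5313 -0.0125  0.0973 -0.0674  0.3405  2.1229  0.      0.6768  0.2246]]
```

```bash
python3 - <<'E'
from go import *
im=ctrl.camera('side');cv2.imwrite('pics/side4.png',im);p=ctrl.get_state()['tcp_pos'];print(p)
k=10;o=np.array([235,190]);c=cv2.resize(im[190:245,235:300],None,fx=k,fy=k,interpolation=cv2.INTER_CUBIC)
cv2.imwrite('pics/c4.png',c)
wire(c,'side',o,k,[p[0],p[1],np.radians(-16.75)],BLK+[0,0,p[2]-.0341]);cv2.imwrite('pics/o4.png',c)
E
```

```text
[ 0.5312 -0.0125  0.0971]
```

View pics/c4.png

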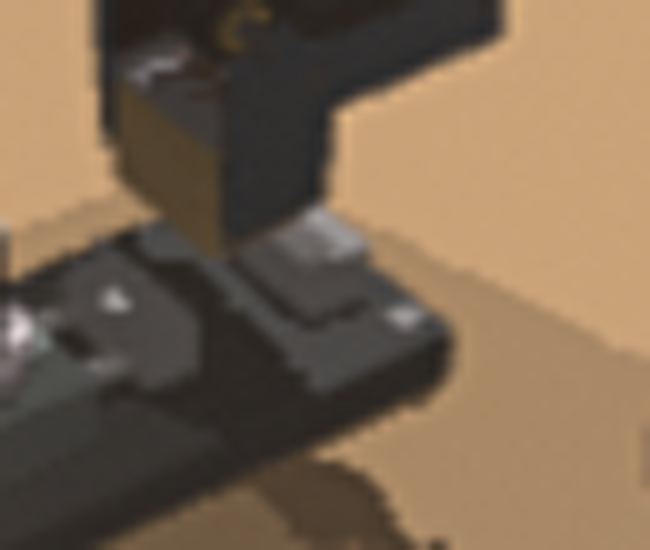

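View pics/o4.png

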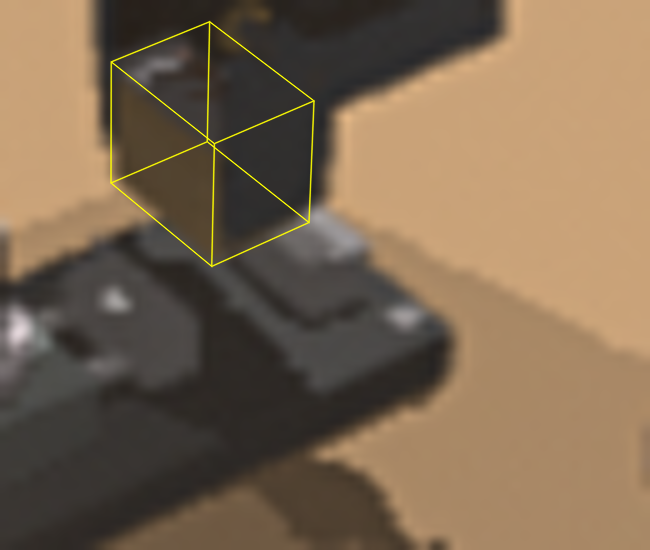

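Emit:
carry_out:
  slide:
    - [0.02, 0.2, 0]
    - [0, 0.2, 0]
    - [0, 0.2, 0]
    - [0, 0.2, 0]
  rotation:
    - [0, 0, 0]
    - [0, 0, 0]
    - [0, 0, 0]
    - [0, 0, 0]

```text
time_s: 9.95
tcp_pos: [0.5305, -0.0131, 0.0719]
tool_rot: [-0.422, 0.567, -0.567, 0.422]
ft_force: [0.2, 0.4, -0.8]
gripper_width: 0.0499
```

```bash
cat > look.py <<'E'
from go import *
import sys
def look(tag,oy=0,bz=.0341,o=(215,190),sz=(75,60),k=8):
    for i in range(4): im=ctrl.camera('side')
    need([.5307,-.014,.055],-16.75)
    p=ctrl.get_state()['tcp_pos'];o=np.array(o)
    c=cv2.resize(im[o[1]:o[1]+sz[1],o[0]:o[0]+sz[0]],None,fx=k,fy=k,interpolation=cv2.INTER_CUBIC);cv2.imwrite(f'pics/{tag}.png',c)
E
python3 -c "
from look import *
look('c5')"
```

```text
t 10.15 tcp [ 0.5306 -0.0131  0.0723] w 0.04992265588086635 F [ 1.1904 -0.0324 -0.6946] M [-0.0245 -0.0331 -0.022 ] q [-0.0686  0.3867  2.1244  0.      0.6309  0.2234]
open yaw -16.73 tilt 0.02; world turn -0.02 -> rotation y units 0.003 (alt -22.497)
 full rotvec units [0.0025 0.0026 0.0005]  shift after turn (units) [0.0276 0.576  0.0129]  shift w/o turn [0.0276 0.576  0.013 ]
 full rotvec units [  0.0008 -22.4974  -0.0039]  shift after turn (units) [-0.0276  0.576  -0.0129]  shift w/o turn [0.0276 0.576  0.013 ]
```

View pics/c5.png

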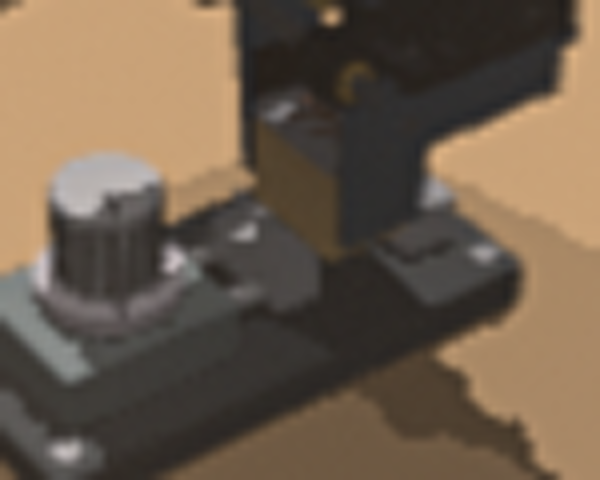

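Emit:
carry_out:
  slide:
    - [0, 0.1, 0]
    - [0, 0.1, 0]
    - [0, 0.1, 0]
    - [0, 0, 0]
  rotation:
    - [0, 0, 0]
    - [0, 0, 0]
    - [0, 0, 0]
    - [0, 0, 0]

```text
time_s: 10.65
tcp_pos: [0.5305, -0.0131, 0.0632]
tool_rot: [-0.422, 0.568, -0.567, 0.422]
ft_force: [0.3, 0.5, -0.9]
gripper_width: 0.0501
```

```bash
python3 -c "
from look import *
look('c6')"
```

```text
t 10.85 tcp [ 0.5307 -0.0131  0.0635] w 0.05013083438559056 F [-0.2822 -0.5031 -1.1804] M [-0.0079 -0.0988  0.03  ] q [-0.0686  0.4034  2.1242 -0.      0.6139  0.2233]
open yaw -16.73 tilt 0.01; world turn -0.02 -> rotation y units 0.003 (alt -22.497)
 full rotvec units [-0.0007  0.003  -0.0001]  shift after turn (units) [0.0285 0.2831 0.0088]  shift w/o turn [0.0285 0.2831 0.0088]
 full rotvec units [ -0.0002 -22.497    0.001 ]  shift after turn (units) [-0.0285  0.2831 -0.0088]  shift w/o turn [0.0285 0.2831 0.0088]
```

View pics/c6.png

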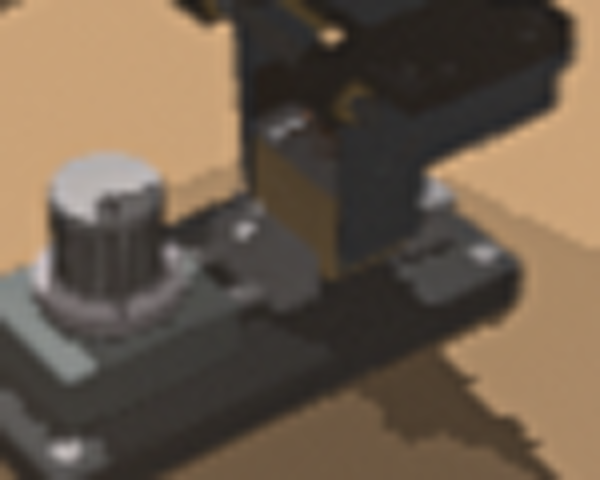

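Emit:
carry_out:
  slide:
    - [0, 0.1, 0]
    - [0, 0.1, 0]
    - [0, 0.07, 0]
    - [0, 0, 0]
  rotation:
    - [0, 0, 0]
    - [0, 0, 0]
    - [0, 0, 0]
    - [0, 0, 0]

```text
time_s: 11.35
tcp_pos: [0.5305, -0.0131, 0.0551]
tool_rot: [-0.422, 0.568, -0.567, 0.422]
ft_force: [0.8, 0.4, -0.5]
gripper_width: 0.0499
```

Emit:
carry_out:
  slide:
    - [0, 0.03, 0]
    - [0, 0, 0]
    - [0, 0, 0]
  rotation:
    - [0, 0, 0]
    - [0, 0, 0]
    - [0, 0, 0]

```text
time_s: 11.72
tcp_pos: [0.5307, -0.0131, 0.0545]
tool_rot: [0.422, -0.567, 0.567, -0.422]
ft_force: [0.1, -1.1, -1.4]
gripper_width: 0.0501
```

Emit:
carry_out:
  slide:
    - [0, 0.03, 0]
    - [0, 0, 0]
    - [0, 0, 0]
  rotation:
    - [0, 0, 0]
    - [0, 0, 0]
    - [0, 0, 0]

```text
time_s: 12.1
tcp_pos: [0.5307, -0.0131, 0.054]
tool_rot: [-0.422, 0.567, -0.567, 0.422]
ft_force: [-4.3, 0.1, 12.0]
gripper_width: 0.05
```

Emit:
carry_out:
  slide:
    - [0, 0.03, 0]
    - [0, 0, 0]
    - [0, 0, 0]
  rotation:
    - [0, 0, 0]
    - [0, 0, 0]
    - [0, 0, 0]

```text
time_s: 12.48
tcp_pos: [0.5308, -0.0131, 0.0536]
tool_rot: [-0.422, 0.568, -0.567, 0.422]
ft_force: [-7.8, 0.0, 22.7]
gripper_width: 0.0499
```

Emit:
carry_out:
  slide:
    - [0, -0.03, 0]
    - [0, -0.02, 0]
    - [0, 0, 0]
  rotation:
    - [0, 0, 0]
    - [0, 0, 0]
    - [0, 0, 0]

```text
time_s: 12.85
tcp_pos: [0.5306, -0.0131, 0.0541]
tool_rot: [-0.422, 0.567, -0.567, 0.422]
ft_force: [0.4, 0.2, -1.1]
gripper_width: 0.0498
```

Emit:
carry_out:
  slide:
    - [0, 0, 0]
    - [0, 0, 0]
    - [0, 0, 0]
    - [0, 0, 0]
  rotation:
    - [0, 0, 0]
    - [0, 0, 0]
    - [0, 0, 0]
    - [0, 0, 0]
  gripper: 0.85

```text
time_s: 13.35
tcp_pos: [0.5306, -0.0131, 0.0541]
tool_rot: [0.422, -0.567, 0.567, -0.422]
ft_force: [-0.4, 0.1, -0.1]
gripper_width: 0.0775
```

Emit:
carry_out:
  slide:
    - [0, -0.5, 0]
    - [0, -1, 0]
    - [0, -1, 0]
    - [0, -1, 0]
  rotation:
    - [0, 0, 0]
    - [0, 0, 0]
    - [0, 0, 0]
    - [0, 0, 0]

```text
time_s: 13.85
tcp_pos: [0.5307, -0.0131, 0.1611]
tool_rot: [0.422, -0.567, 0.568, -0.422]
ft_force: [0.2, 0.2, 0.4]
gripper_width: 0.0772
```

```bash
python3 -c "
from look import *
look('c7')
im=ctrl.camera('top');cv2.imwrite('pics/top7.png',im)"
```

```text
t 14.05 tcp [ 0.5309 -0.0131  0.1601] w 0.07773587245045582 F [-0.6755 -0.8466 -0.425 ] M [-0.024 -0.097  0.032] q [-0.0686  0.2305  2.1112 -0.      0.7982  0.2234]
open yaw -16.73 tilt 0.10; world turn -0.02 -> rotation y units 0.002 (alt -22.498)
 full rotvec units [-0.0117  0.0025 -0.0025]  shift after turn (units) [0.0298 3.5026 0.0012]  shift w/o turn [ 0.031   3.5026 -0.0046]
 full rotvec units [ -0.0039 -22.4975   0.0184]  shift after turn (units) [-0.0298  3.5026 -0.0012]  shift w/o turn [ 0.031   3.5026 -0.0046]
```

View pics/c7.png

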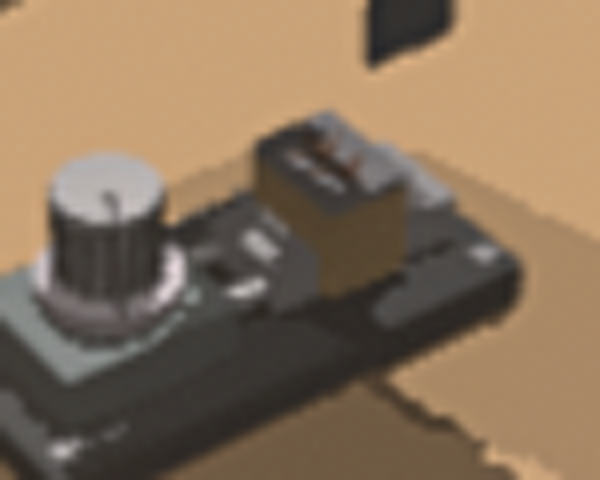

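```bash
python3 -c "
from go import *
vp=np.load('vp.npy');c=pose(vp,[[0,.098,.088]])[0];print(c)
need(c,108)"
```

```text
[0.5589 0.0799 0.088 ]
t 14.1 tcp [ 0.5304 -0.0131  0.1592] w 0.07751419199192262 F [0.4957 0.2113 0.431 ] M [-0.066  -0.0711 -0.0171] q [-0.0686  0.2317  2.1117 -0.      0.798   0.2234]
open yaw -16.73 tilt 0.01; world turn -55.27 -> rotation y units 6.909 (alt -15.591)
 full rotvec units [-0.0007  6.9089 -0.0006]  shift after turn (units) [-1.861   2.3744 -2.6531]  shift w/o turn [-3.2406  2.3745  0.0177]
 full rotvec units [ -0.0007 -15.5911   0.0009]  shift after turn (units) [1.861  2.3744 2.6531]  shift w/o turn [-3.2406  2.3745  0.0177]
```

Emit:
carry_out:
  slide:
    - [-0.81, 0, 0]
    - [-0.81, 0, 0]
    - [-0.81, 0, 0]
    - [-0.81, 0, 0.02]
    - [0, 0, 0]
    - [0, 0, 0]
    - [0, 0, 0]
    - [0, 0, 0]
  rotation:
    - [0, 0, 0]
    - [0, 0, 0]
    - [0, 0, 0]
    - [0, -0.98, 0]
    - [0, -0.98, 0]
    - [0, -0.98, 0]
    - [0, -0.98, 0]
    - [0, -0.98, 0]
  gripper: 1

```text
time_s: 15.1
tcp_pos: [0.5585, 0.0798, 0.158]
tool_rot: [0.589, -0.392, 0.391, -0.588]
ft_force: [-0.6, -0.1, -0.2]
gripper_width: 0.0911
```

Emit:
carry_out:
  slide:
    - [0, 0, 0]
    - [0, 0, 0]
    - [0, 0, 0]
    - [0, 0, 0]
    - [0, 0, 0]
    - [0, 0, 0]
    - [0, 0, 0]
    - [0, 0, 0]
  rotation:
    - [0, -0.98, 0]
    - [0, -0.98, 0]
    - [0, -0.98, 0]
    - [0, -0.98, 0]
    - [0, -0.98, 0]
    - [0, -0.98, 0]
    - [0, -0.98, 0]
    - [0, -0.98, 0]

```text
time_s: 16.1
tcp_pos: [0.5585, 0.0797, 0.158]
tool_rot: [0.707, -0.029, 0.027, -0.706]
ft_force: [-1.2, -1.2, 0.4]
gripper_width: 0.0915
```

Emit:
carry_out:
  slide:
    - [0, 0, 0]
    - [0, 0, 0]
    - [0, 0, 0]
    - [0, 0, 0]
  rotation:
    - [0, -0.98, 0]
    - [0, -0.98, 0]
    - [0, -0.89, 0]
    - [0, 0, 0]

```text
time_s: 16.6
tcp_pos: [0.5586, 0.0797, 0.1582]
tool_rot: [-0.698, -0.11, 0.111, 0.698]
ft_force: [0.5, -0.2, -0.0]
gripper_width: 0.0912
```

```bash
python3 -c "
from go import *
for i in range(4): im=ctrl.camera('side')
cv2.imwrite('pics/side8.png',im)
vp=np.load('vp.npy');c=pose(vp,[[0,.098,.088]])[0];print(c)
need(c,108)"
```

```text
[0.5589 0.0799 0.088 ]
t 16.8 tcp [0.559  0.0798 0.1588] w 0.09138698903773651 F [-0.182  -0.2965  0.2345] M [ 0.1047 -0.1379  0.0386] q [ 0.1005  0.2823  2.0447  0.      0.8151 -1.7822]
open yaw 107.87 tilt 0.03; world turn 0.13 -> rotation y units -0.016 (alt 22.484)
 full rotvec units [-0.0009 -0.0163 -0.0038]  shift after turn (units) [-0.0032  2.3611  0.0038]  shift w/o turn [-0.0019  2.3611  0.0035]
 full rotvec units [ 0.0059 22.4837 -0.0015]  shift after turn (units) [ 0.0032  2.3611 -0.0038]  shift w/o turn [-0.0019  2.3611  0.0035]
```

View pics/side8.png

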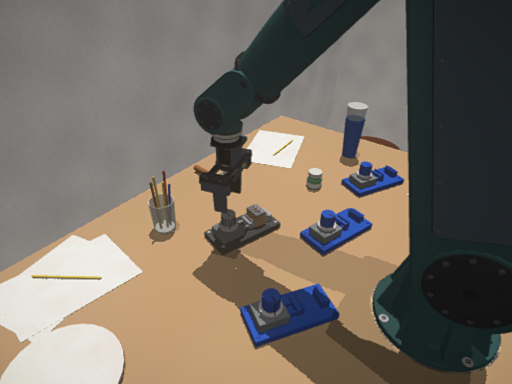

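Emit:
carry_out:
  slide:
    - [0, 0.8, 0]
    - [0, 0.8, 0]
    - [0, 0.5, 0]
    - [0, 0.26, 0]
    - [0, 0, 0]
    - [0, 0, 0]
  rotation:
    - [0, 0, 0]
    - [0, 0, 0]
    - [0, 0, 0]
    - [0, 0, 0]
    - [0, 0, 0]
    - [0, 0, 0]

```text
time_s: 17.55
tcp_pos: [0.5596, 0.0798, 0.089]
tool_rot: [0.698, 0.111, -0.11, -0.698]
ft_force: [-0.6, -0.5, -0.2]
gripper_width: 0.0916
```

Emit:
carry_out:
  slide:
    - [0, 0, 0]
    - [0, 0, 0]
    - [0, 0, 0]
    - [0, 0, 0]
    - [0, 0, 0]
    - [0, 0, 0]
  rotation:
    - [0, 0, 0]
    - [0, 0, 0]
    - [0, 0, 0]
    - [0, 0, 0]
    - [0, 0, 0]
    - [0, 0, 0]
  gripper: 0
  squeeze: 30

```text
time_s: 18.3
tcp_pos: [0.5591, 0.0802, 0.0884]
tool_rot: [-0.698, -0.11, 0.11, 0.699]
ft_force: [-1.6, 5.2, 2.8]
gripper_width: 0.0395
```

```bash
python3 -c "
from go import *
for i in range(2): im=ctrl.camera('side')
cv2.imwrite('pics/side9.png',im);cv2.imwrite('pics/c9.png',cv2.resize(im[190:255,195:290],None,fx=8,fy=8,interpolation=cv2.INTER_CUBIC))
vp=np.load('vp.npy');c=pose(vp,[[0,.098,.088]])[0];print(c)
need(c,108);print(ctrl.get_state()['effort'])"
```

```text
[0.5589 0.0799 0.088 ]
t 18.4 tcp [0.559  0.0803 0.0884] w 0.03953082558274824 F [-2.1327  4.8816  2.8518] M [1.1151 0.2273 0.0321] q [ 0.101   0.3987  2.0569  0.001   0.6863 -1.7843]
open yaw 107.98 tilt 0.04; world turn 0.02 -> rotation y units -0.003 (alt 22.497)
 full rotvec units [-0.0051 -0.0031 -0.0009]  shift after turn (units) [-0.0086  0.0139 -0.0108]  shift w/o turn [-0.0086  0.0139 -0.0109]
 full rotvec units [ 0.0014 22.4969 -0.0079]  shift after turn (units) [0.0086 0.0139 0.0108]  shift w/o turn [-0.0086  0.0139 -0.0109]
[ -3.5008 -63.8918 -30.817   -1.0089  -0.3295  -0.0039]
```

View pics/c9.png

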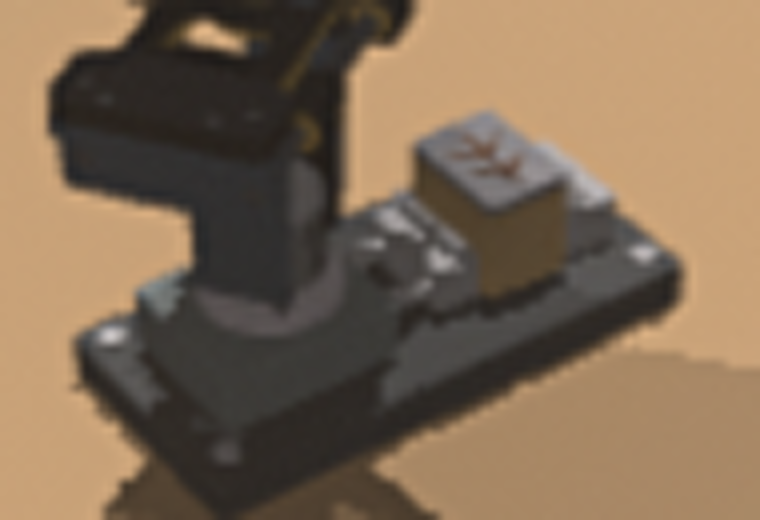

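Emit:
carry_out:
  slide:
    - [0, 0, 0]
    - [0, 0, 0]
    - [0, 0, 0]
    - [0, 0, 0]
    - [0, 0, 0]
    - [0, 0, 0]
    - [0, 0, 0]
  rotation:
    - [0, 0.5, 0]
    - [0, 0.9, 0]
    - [0, 0.9, 0]
    - [0, 0.9, 0]
    - [0, 0.9, 0]
    - [0, 0.9, 0]
    - [0, 0.9, 0]
  squeeze: 40

```text
time_s: 19.27
tcp_pos: [0.5591, 0.0806, 0.0884]
tool_rot: [-0.684, 0.18, -0.18, 0.684]
ft_force: [-2.1, 12.2, 1.8]
gripper_width: 0.0395
```

```bash
cat > tq.py <<'E'
from go import *
def tq(tag=None,n=1):
    s=ctrl.get_state();M=R.from_quat(s['tool_rot']).as_matrix()
    print('t %.2f yaw %.2f Mz %.3f M %s F %s eff6 %.3f q6 %.3f w %.4f'%(s['time_s'],np.degrees(np.arctan2(M[1,2],M[0,2])),s['moment'][2],s['moment'],s['ft_force'],s['effort'][5],s['qpos'][5],s['gripper_width']),s['tcp_pos'])
    if tag:
        im=ctrl.camera('side');cv2.imwrite(f'pics/{tag}.png',cv2.resize(im[190:255,195:290],None,fx=8,fy=8,interpolation=cv2.INTER_CUBIC))
        s=ctrl.get_state();print('Mz %.3f'%s['moment'][2])
E
python3 -c "
from tq import *
tq('c10')"
```

```text
t 19.27 yaw 60.54 Mz 0.173 M [2.1324 0.2536 0.1728] F [-2.1447 12.1799  1.7632] eff6 -1.947 q6 -0.957 w 0.0395 [0.5591 0.0806 0.0884]
Mz -0.179
```

View pics/c10.png

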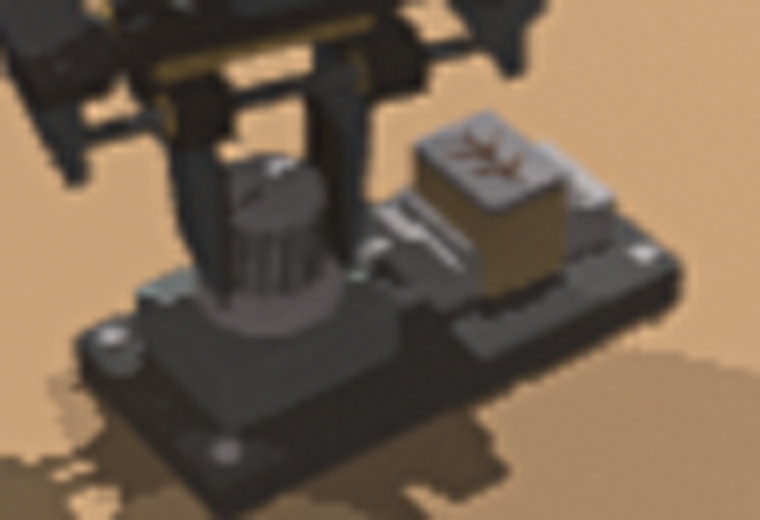

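Emit:
carry_out:
  slide:
    - [0, 0, -0.013]
    - [0, 0, 0]
    - [0, 0, 0]
    - [0, 0, 0]
    - [0, 0, 0]
    - [0, 0, 0]
  rotation:
    - [0, 0.7, 0]
    - [0, 0.7, 0]
    - [0, 0.7, 0]
    - [0, 0.7, 0]
    - [0, 0.7, 0]
    - [0, 0.7, 0]

```text
time_s: 20.08
tcp_pos: [0.5593, 0.0807, 0.0884]
tool_rot: [-0.602, 0.37, -0.369, 0.603]
ft_force: [1.3, 15.9, -0.4]
gripper_width: 0.0394
```

```bash
python3 -c "
from tq import *
tq()"
```

```text
t 20.07 yaw 26.98 Mz 0.157 M [ 3.0494 -0.1591  0.1574] F [ 1.3296 15.9048 -0.3863] eff6 -1.480 q6 -0.372 w 0.0394 [0.5593 0.0807 0.0884]
```

Emit:
carry_out:
  slide:
    - [0, 0, 0]
    - [0, 0, 0]
  rotation:
    - [0, 0.5, 0]
    - [0, 0.5, 0]

```text
time_s: 20.32
tcp_pos: [0.5593, 0.0807, 0.0885]
tool_rot: [-0.575, 0.411, -0.41, 0.576]
ft_force: [1.0, 16.3, -1.2]
gripper_width: 0.0393
```

```bash
python3 -c "
from tq import *
tq('c11')"
```

```text
t 20.32 yaw 19.03 Mz 0.122 M [ 3.0689 -0.1883  0.1215] F [ 1.0029 16.3285 -1.1574] eff6 -1.004 q6 -0.233 w 0.0393 [0.5593 0.0807 0.0885]
Mz 0.029
```

View pics/c11.png

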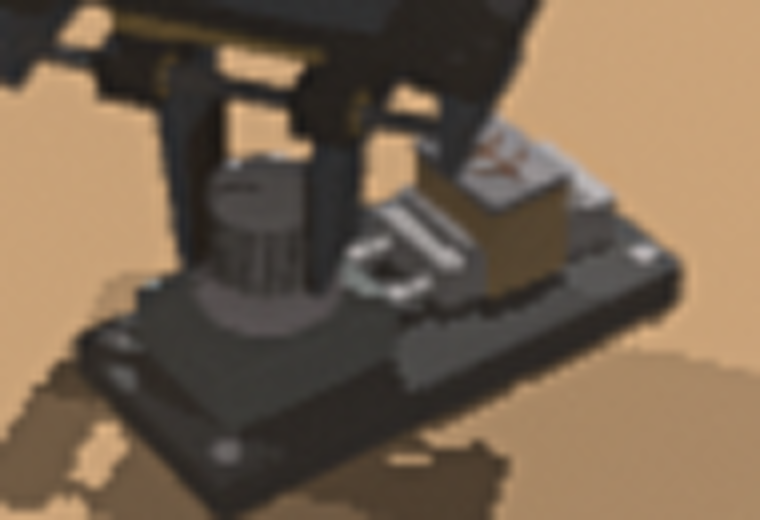

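Emit:
carry_out:
  slide:
    - [-0.038, 0, 0.013]
    - [0, 0, 0]
    - [0, 0, 0]
    - [0, 0, 0]
  rotation:
    - [0, 0.4, 0]
    - [0, 0.4, 0]
    - [0, 0.4, 0]
    - [0, 0.4, 0]

```text
time_s: 20.88
tcp_pos: [0.5594, 0.0811, 0.0885]
tool_rot: [-0.526, 0.472, -0.472, 0.527]
ft_force: [1.9, 5.5, -0.8]
gripper_width: 0.0395
```

```bash
python3 -c "
from tq import *
tq()"
```

```text
t 20.88 yaw 6.28 Mz 0.127 M [ 1.0378 -0.2855  0.1268] F [ 1.8806  5.5167 -0.808 ] eff6 -0.782 q6 -0.008 w 0.0395 [0.5594 0.0811 0.0885]
```

Emit:
carry_out:
  slide:
    - [0, 0, 0]
    - [0, 0, 0]
    - [0, 0, 0]
  rotation:
    - [0, 0.4, 0]
    - [0, 0.4, 0]
    - [0, 0.4, 0]

```text
time_s: 21.25
tcp_pos: [0.5595, 0.0811, 0.0885]
tool_rot: [0.485, -0.514, 0.514, -0.486]
ft_force: [3.2, 5.9, -0.9]
gripper_width: 0.0396
```

```bash
python3 -c "
from tq import *
tq()"
```

```text
t 21.25 yaw -3.31 Mz 0.143 M [ 1.1356 -0.4334  0.1431] F [ 3.2411  5.8693 -0.9203] eff6 -0.782 q6 0.160 w 0.0396 [0.5595 0.0811 0.0885]
```

Emit:
carry_out:
  slide:
    - [0, 0, 0]
    - [0, 0, 0]
    - [0, 0, 0]
  rotation:
    - [0, 0.4, 0]
    - [0, 0.4, 0]
    - [0, 0.4, 0]

```text
time_s: 21.62
tcp_pos: [0.5595, 0.0812, 0.0885]
tool_rot: [0.44, -0.553, 0.553, -0.441]
ft_force: [2.3, 5.8, -1.6]
gripper_width: 0.0392
```

```bash
python3 -c "
from tq import *
tq('c12')"
```

```text
t 21.62 yaw -12.91 Mz 0.155 M [ 1.1448 -0.4861  0.1547] F [ 2.3239  5.8486 -1.5839] eff6 -0.782 q6 0.327 w 0.0392 [0.5595 0.0812 0.0885]
Mz 0.023
```

View pics/c12.png

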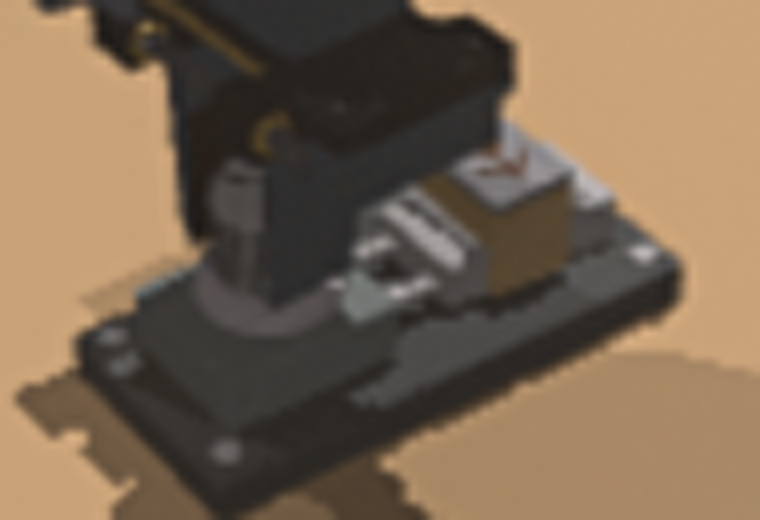

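Emit:
carry_out:
  slide:
    - [0, 0, 0]
    - [0, 0, 0]
    - [0, 0, 0]
  rotation:
    - [0, 0.4, 0]
    - [0, 0.4, 0]
    - [0, 0.4, 0]

```text
time_s: 22.05
tcp_pos: [0.5596, 0.0811, 0.0885]
tool_rot: [0.392, -0.588, 0.588, -0.393]
ft_force: [4.3, 5.9, -2.6]
gripper_width: 0.0394
```

```bash
python3 -c "
from tq import *
tq()"
```

```text
t 22.05 yaw -22.52 Mz 0.198 M [ 1.0787 -0.6003  0.1984] F [ 4.2535  5.8687 -2.6271] eff6 -0.783 q6 0.495 w 0.0394 [0.5596 0.0811 0.0885]
```

Emit:
carry_out:
  slide:
    - [0, 0, 0]
    - [0, 0, 0]
  rotation:
    - [0, 0.3, 0]
    - [0, 0.3, 0]

```text
time_s: 22.3
tcp_pos: [0.5597, 0.0811, 0.0885]
tool_rot: [0.367, -0.604, 0.604, -0.369]
ft_force: [4.4, 5.3, -2.5]
gripper_width: 0.0392
```

```bash
python3 -c "
from tq import *
tq()"
```

```text
t 22.30 yaw -27.29 Mz 0.181 M [ 1.0221 -0.5711  0.1807] F [ 4.4428  5.2653 -2.5198] eff6 -0.544 q6 0.578 w 0.0392 [0.5597 0.0811 0.0885]
```

Emit:
carry_out:
  slide:
    - [0, 0, 0]
    - [0, 0, 0]
  rotation:
    - [0, 0.3, 0]
    - [0, 0.3, 0]

```text
time_s: 22.55
tcp_pos: [0.5597, 0.0811, 0.0885]
tool_rot: [0.342, -0.619, 0.619, -0.343]
ft_force: [3.8, 4.0, -3.0]
gripper_width: 0.0395
```

```bash
python3 -c "
from tq import *
tq()"
```

```text
t 22.55 yaw -32.09 Mz 0.146 M [ 1.0248 -0.6756  0.1464] F [ 3.7687  3.9657 -2.9899] eff6 -0.549 q6 0.662 w 0.0395 [0.5597 0.0811 0.0885]
```

Still free running. I'll keep going in small steps.

Emit:
carry_out:
  slide:
    - [0, 0, 0]
    - [0, 0, 0]
  rotation:
    - [0, 0.4, 0]
    - [0, 0.4, 0]

```text
time_s: 22.8
tcp_pos: [0.5598, 0.0811, 0.0885]
tool_rot: [0.306, -0.637, 0.637, -0.308]
ft_force: [4.7, 5.3, -3.3]
gripper_width: 0.0398
```

```bash
python3 -c "
from tq import *
tq()"
```

```text
t 22.80 yaw -38.51 Mz 0.205 M [ 0.9987 -0.8474  0.2053] F [ 4.6913  5.3015 -3.3394] eff6 -0.788 q6 0.774 w 0.0398 [0.5598 0.0811 0.0885]
```

Emit:
carry_out:
  slide:
    - [0, 0, 0]
    - [0, 0, 0]
  rotation:
    - [0, 0.4, 0]
    - [0, 0.4, 0]

```text
time_s: 23.05
tcp_pos: [0.5598, 0.0811, 0.0885]
tool_rot: [0.27, -0.653, 0.653, -0.272]
ft_force: [4.4, 4.5, -4.5]
gripper_width: 0.0393
```

```bash
python3 -c "
from tq import *
tq('c13')"
```

```text
t 23.05 yaw -44.91 Mz 0.153 M [ 0.9412 -0.821   0.1533] F [ 4.447   4.491  -4.4734] eff6 -0.783 q6 0.886 w 0.0393 [0.5598 0.0811 0.0885]
Mz -0.010
```

View pics/c13.png

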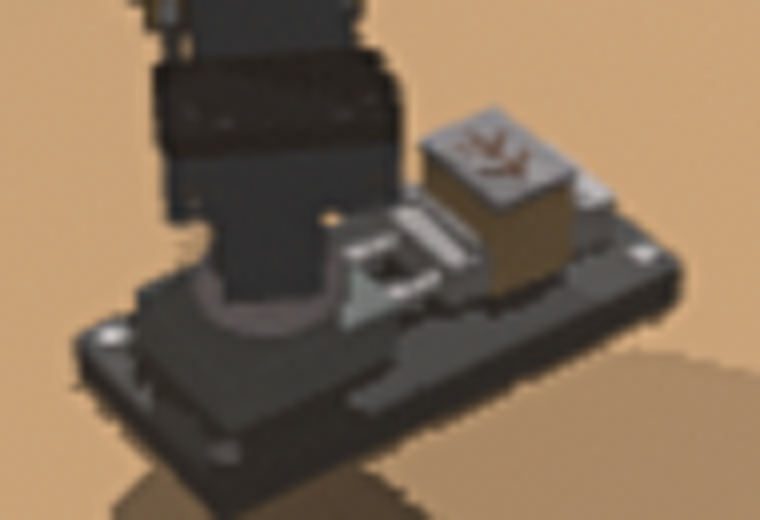

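Emit:
carry_out:
  slide:
    - [0, 0, 0]
    - [0, 0, 0]
  rotation:
    - [0, 0.4, 0]
    - [0, 0.4, 0]

```text
time_s: 23.35
tcp_pos: [0.5599, 0.081, 0.0885]
tool_rot: [0.234, -0.667, 0.667, -0.235]
ft_force: [4.1, 3.7, -3.4]
gripper_width: 0.0394
```

```bash
python3 -c "
from tq import *
tq()"
```

```text
t 23.35 yaw -51.31 Mz 0.126 M [ 0.8591 -0.834   0.1262] F [ 4.1227  3.7365 -3.4363] eff6 -0.797 q6 0.998 w 0.0394 [0.5599 0.081  0.0885]
```

Emit:
carry_out:
  slide:
    - [0, 0, 0]
    - [0, 0, 0]
  rotation:
    - [0, 0.35, 0]
    - [0, 0.35, 0]

```text
time_s: 23.6
tcp_pos: [0.5599, 0.081, 0.0885]
tool_rot: [0.201, -0.678, 0.678, -0.202]
ft_force: [5.0, 4.6, -4.2]
gripper_width: 0.0395
```

```bash
python3 -c "
from tq import *
tq()"
```

```text
t 23.60 yaw -56.90 Mz 0.147 M [ 0.7506 -0.9059  0.1472] F [ 5.0493  4.5816 -4.1695] eff6 -0.664 q6 1.095 w 0.0395 [0.5599 0.081  0.0885]
```

Emit:
carry_out:
  slide:
    - [0, 0, 0]
    - [0, 0, 0]
  rotation:
    - [0, 0.35, 0]
    - [0, 0.35, 0]

```text
time_s: 23.85
tcp_pos: [0.5599, 0.081, 0.0885]
tool_rot: [0.167, -0.687, 0.687, -0.169]
ft_force: [5.6, 3.1, -4.9]
gripper_width: 0.0396
```

```bash
python3 -c "
from tq import *
tq()"
```

```text
t 23.85 yaw -62.50 Mz 0.159 M [ 0.7236 -0.9823  0.159 ] F [ 5.5903  3.0859 -4.8915] eff6 -0.667 q6 1.193 w 0.0396 [0.5599 0.081  0.0885]
```

171° turned and still free (about 0.15 N m).

Emit:
carry_out:
  slide:
    - [0, 0, 0]
    - [0, 0, 0]
  rotation:
    - [0, 0.35, 0]
    - [0, 0.35, 0]

```text
time_s: 24.1
tcp_pos: [0.56, 0.0809, 0.0885]
tool_rot: [0.134, -0.694, 0.694, -0.135]
ft_force: [5.3, 2.6, -3.8]
gripper_width: 0.0396
```

```bash
python3 -c "
from tq import *
tq()"
```

```text
t 24.10 yaw -68.09 Mz 0.162 M [ 0.5801 -1.048   0.1624] F [ 5.3055  2.5733 -3.8346] eff6 -0.667 q6 1.291 w 0.0396 [0.56   0.0809 0.0885]
```

Emit:
carry_out:
  slide:
    - [0, 0, 0]
    - [0, 0, 0]
  rotation:
    - [0, 0.35, 0]
    - [0, 0.35, 0]

```text
time_s: 24.35
tcp_pos: [0.56, 0.0809, 0.0885]
tool_rot: [-0.1, 0.7, -0.7, 0.101]
ft_force: [6.1, 2.3, -4.4]
gripper_width: 0.0392
```

```bash
python3 -c "
from tq import *
tq('c14')"
```

```text
t 24.35 yaw -73.69 Mz 0.106 M [ 0.5499 -1.0364  0.1061] F [ 6.1128  2.3452 -4.3662] eff6 -0.667 q6 1.388 w 0.0392 [0.56   0.0809 0.0885]
Mz 0.052
```

View pics/c14.png

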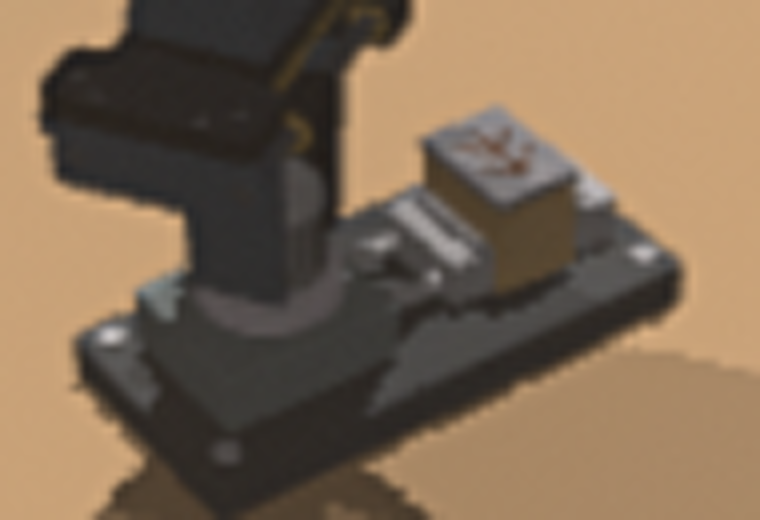

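Emit:
carry_out:
  slide:
    - [0, 0, 0]
    - [0, 0, 0]
  rotation:
    - [0, 0.35, 0]
    - [0, 0.35, 0]

```text
time_s: 24.65
tcp_pos: [0.56, 0.0809, 0.0885]
tool_rot: [-0.065, 0.704, -0.704, 0.067]
ft_force: [6.1, 1.5, -5.0]
gripper_width: 0.0395
```

```bash
python3 -c "
from tq import *
tq()"
```

```text
t 24.65 yaw -79.29 Mz 0.192 M [ 0.4001 -1.0749  0.1915] F [ 6.1127  1.4847 -5.017 ] eff6 -0.629 q6 1.486 w 0.0395 [0.56   0.0809 0.0885]
```

Emit:
carry_out:
  slide:
    - [0, 0, 0]
    - [0, 0, 0]
  rotation:
    - [0, 0.35, 0]
    - [0, 0.35, 0]

```text
time_s: 24.9
tcp_pos: [0.56, 0.0808, 0.0885]
tool_rot: [-0.031, 0.706, -0.706, 0.032]
ft_force: [5.8, 0.3, -5.3]
gripper_width: 0.0394
```

```bash
python3 -c "
from tq import *
tq()"
```

```text
t 24.90 yaw -84.88 Mz 0.286 M [ 0.2935 -1.0972  0.2865] F [ 5.801   0.3283 -5.3238] eff6 -0.546 q6 1.584 w 0.0394 [0.56   0.0808 0.0885]
```

Emit:
carry_out:
  slide:
    - [0, 0, 0]
    - [0, 0, 0]
  rotation:
    - [0, 0.35, 0]
    - [0, 0.35, 0]

```text
time_s: 25.15
tcp_pos: [0.56, 0.0807, 0.0885]
tool_rot: [0.004, 0.707, -0.707, -0.002]
ft_force: [5.4, 0.0, -5.3]
gripper_width: 0.0394
```

```bash
python3 -c "
from tq import *
tq('c15')
tq()"
```

```text
t 25.15 yaw -90.48 Mz 0.300 M [ 0.1747 -1.0995  0.2998] F [ 5.4409  0.0384 -5.2741] eff6 -0.548 q6 1.681 w 0.0394 [0.56   0.0807 0.0885]
Mz 0.120
t 25.20 yaw -90.63 Mz 0.120 M [ 0.2529 -1.1662  0.1197] F [ 6.5796  0.505  -4.8378] eff6 -0.312 q6 1.684 w 0.0391 [0.56   0.0807 0.0885]
```

View pics/c15.png

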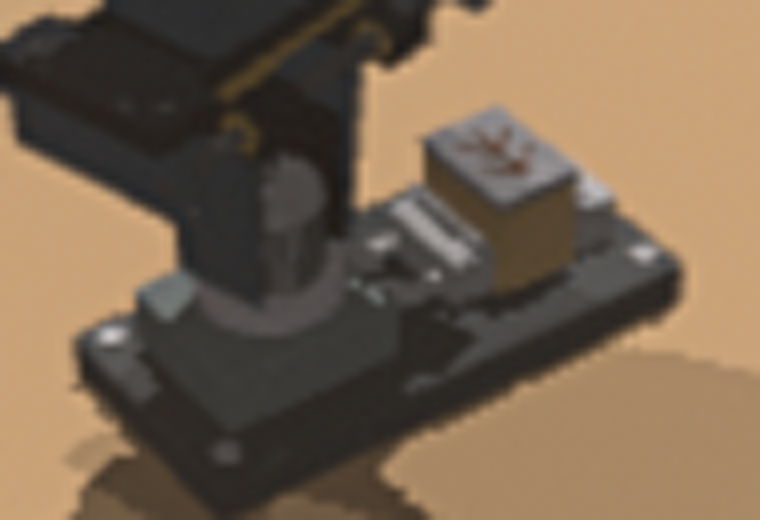

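Emit:
carry_out:
  slide:
    - [0, 0, 0]
    - [0, 0, 0]
    - [0, 0, 0]
  rotation:
    - [0, 0.35, 0]
    - [0, 0.35, 0]
    - [0, 0.35, 0]

```text
time_s: 25.58
tcp_pos: [0.56, 0.0807, 0.0885]
tool_rot: [0.056, 0.705, -0.705, -0.054]
ft_force: [5.2, -1.5, -4.5]
gripper_width: 0.0393
```

```bash
python3 -c "
from tq import *
tq()"
```

```text
t 25.57 yaw -98.88 Mz 0.249 M [ 0.0119 -1.1531  0.2492] F [ 5.2336 -1.5432 -4.5413] eff6 -0.548 q6 1.828 w 0.0393 [0.56   0.0807 0.0885]
```

Emit:
carry_out:
  slide:
    - [0, 0, 0]
    - [0, 0, 0]
    - [0, 0, 0]
    - [0, 0, 0]
  rotation:
    - [0, 0, 0]
    - [0, 0, 0]
    - [0, 0, 0]
    - [0, 0, 0]
  gripper: 1

```text
time_s: 26.08
tcp_pos: [0.5589, 0.0807, 0.0883]
tool_rot: [0.054, 0.705, -0.705, -0.054]
ft_force: [-0.7, -0.5, -0.7]
gripper_width: 0.0763
```

Emit:
carry_out:
  slide:
    - [0, -0.5, 0]
    - [0, -1, 0]
    - [0, -1, 0]
    - [0, -1, 0]
    - [0, -1, 0]
  rotation:
    - [0, 0, 0]
    - [0, 0, 0]
    - [0, 0, 0]
    - [0, 0, 0]
    - [0, 0, 0]

```text
time_s: 26.7
tcp_pos: [0.559, 0.0807, 0.2255]
tool_rot: [0.055, 0.705, -0.705, -0.054]
ft_force: [0.3, 0.8, -0.7]
gripper_width: 0.0911
```

```bash
python3 -c "
from tq import *
tq('c16');im=ctrl.camera('top');cv2.imwrite('pics/top16.png',im)
im=ctrl.camera('side');cv2.imwrite('pics/side16.png',im);"
```

```text
t 26.70 yaw -98.81 Mz -0.035 M [ 0.0557  0.0191 -0.0347] F [ 0.2644  0.841  -0.657 ] eff6 -0.000 q6 1.827 w 0.0911 [0.559  0.0807 0.2255]
Mz -0.000
```

View pics/c16.png

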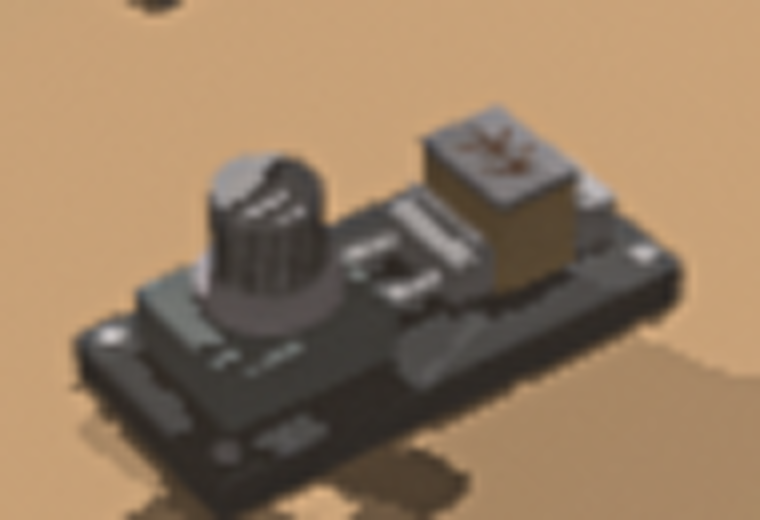

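View pics/side16.png

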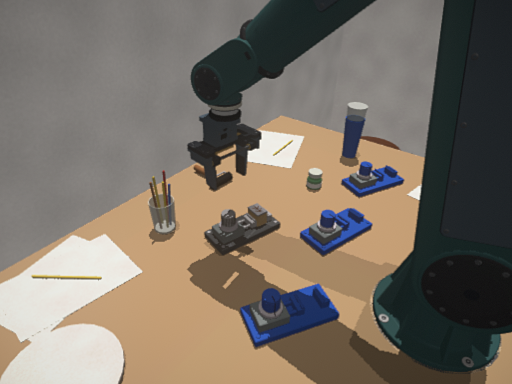

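Emit:
carry_out:
  slide:
    - [0, 0, 1]
    - [0, 0, 1]
    - [0, 0, 1]
    - [0, 0, 1]
    - [0, 0, 1]
    - [0, 0, 1]
    - [0, 0, 1]
    - [0, 0, 1]
  rotation:
    - [0, 0, 0]
    - [0, 0, 0]
    - [0, 0, 0]
    - [0, 0, 0]
    - [0, 0, 0]
    - [0, 0, 0]
    - [0, 0, 0]
    - [0, 0, 0]

```text
time_s: 27.85
tcp_pos: [0.5215, -0.1573, 0.2228]
tool_rot: [0.054, 0.705, -0.705, -0.055]
ft_force: [0.8, 0.1, 0.7]
gripper_width: 0.0914
```

Emit:
carry_out:
  slide:
    - [0, 0, 1]
    - [0, 0, 1]
    - [0, 0, 1]
    - [0, 0, 1]
    - [0, 0, 0]
  rotation:
    - [0, 0, 0]
    - [0, 0, 0]
    - [0, 0, 0]
    - [0, 0, 0]
    - [0, 0, 0]

```text
time_s: 28.48
tcp_pos: [0.5032, -0.2762, 0.2227]
tool_rot: [0.055, 0.705, -0.705, -0.055]
ft_force: [-0.7, 0.4, 0.4]
gripper_width: 0.0912
```

```bash
python3 -c "
from go import *
A=[ctrl.camera('top').astype(float) for _ in range(6)];t=np.mean(A,0).astype(np.uint8)
B=[ctrl.camera('side').astype(float) for _ in range(6)];s=np.mean(B,0).astype(np.uint8)
cv2.imwrite('pics/top17.png',t);cv2.imwrite('pics/side17.png',s)
cv2.imwrite('pics/ct17.png',cv2.resize(t[170:225,195:270],None,fx=10,fy=10,interpolation=cv2.INTER_CUBIC))
cv2.imwrite('pics/cs17.png',cv2.resize(s[200:255,200:285],None,fx=9,fy=9,interpolation=cv2.INTER_CUBIC))
"
```

```text
(no output)
```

View pics/ct17.png

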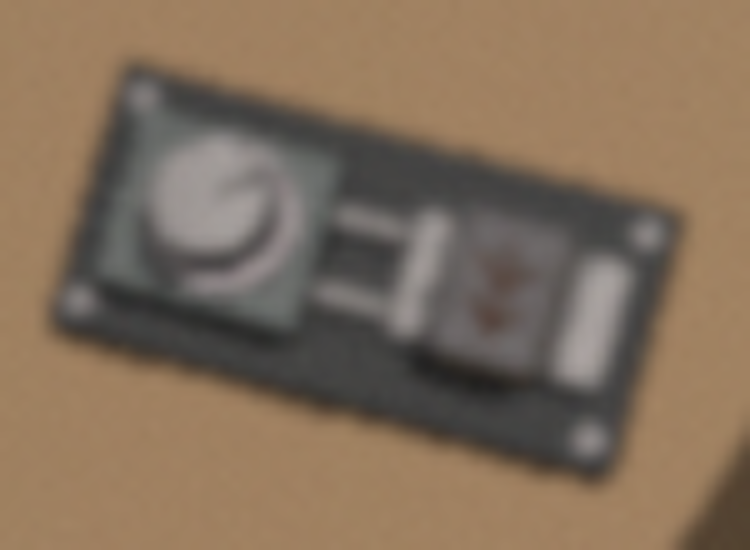

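View pics/cs17.png

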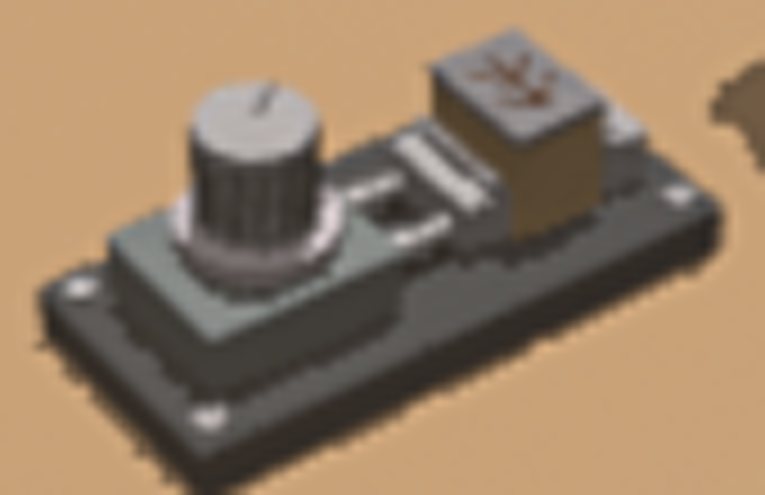

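View pics/top17.png

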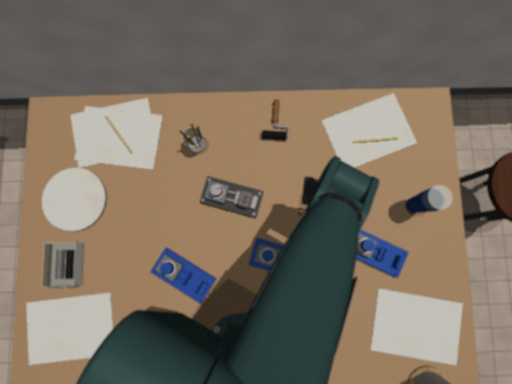

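```bash
python3 -c "
from go import *
vp=np.load('vp.npy')
from ov import ov
t=cv2.imread('pics/top17.png');s=cv2.imread('pics/side17.png')
b=pose(vp,[[0,-.004,0]])[0]
ov({'side':s,'top':t},None,[b[0],b[1],vp[2]],'o17',so=(200,200),to=(195,170),bz=.02,ss=(85,60),ts=(75,60),k=9)
c=cv2.resize(t[178:205,203:233],None,fx=20,fy=20,interpolation=cv2.INTER_CUBIC)
c=cv2.normalize(c,None,0,255,cv2.NORM_MINMAX)
for r,z,col in((.02,.094,(0,255,0)),(.027,.058,(255,0,255))): draw(c,'top',np.array([203,178]),20,pose(vp,circ(0,.098,r,z)),True,col)
cv2.imwrite('pics/z17.png',c)
"
```

```text
(no output)
```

View pics/o17_side.png

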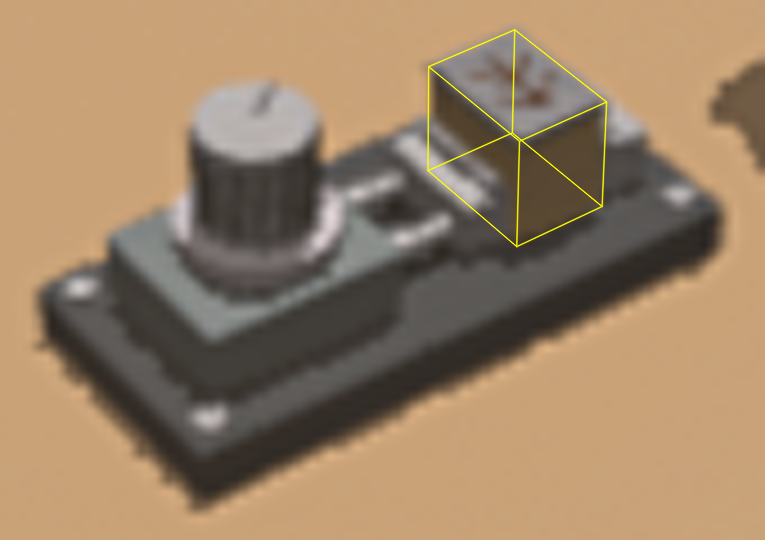

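View pics/z17.png

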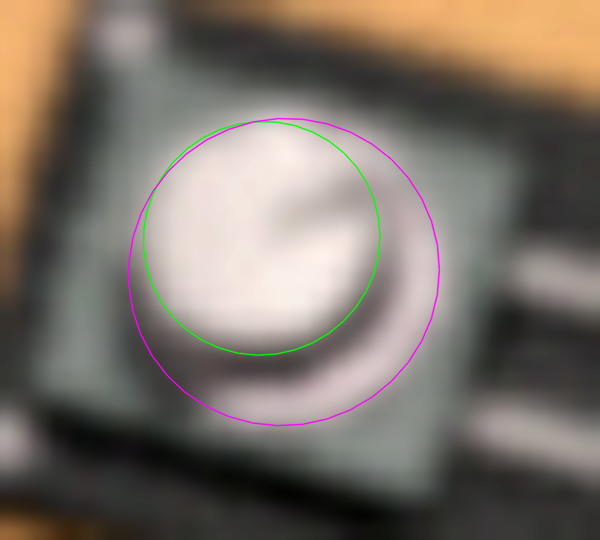

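View pics/o17_top.png

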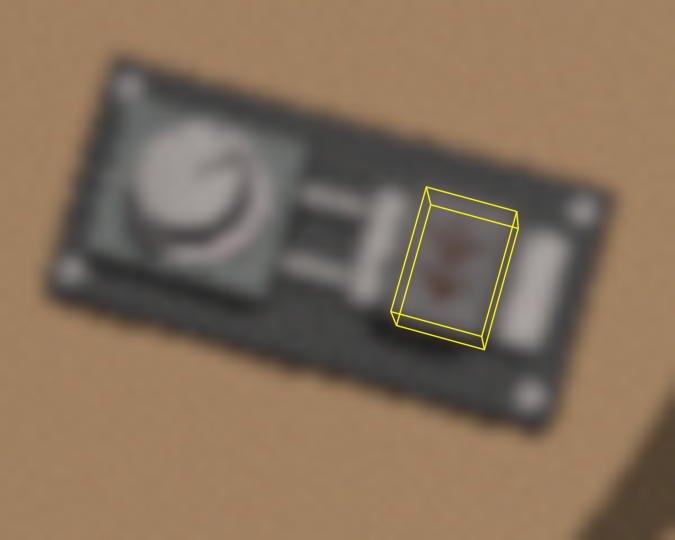

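```bash
python3 -c "
from go import *
vp=np.load('vp.npy')
t0=cv2.cvtColor(cv2.imread('pics/top0.png'),cv2.COLOR_BGR2GRAY).astype(np.float32);t=cv2.cvtColor(cv2.imread('pics/top17.png'),cv2.COLOR_BGR2GRAY).astype(np.float32)
def prof(im,n,z,rs,a):
    out=0
    for r in rs:
        P=pose(vp,np.c_[r*np.cos(a),.098+r*np.sin(a),0*a+z]);u=proj(n,P).astype(np.float32)
        out=out+cv2.remap(im,u[:,:1],u[:,1:],cv2.INTER_CUBIC)[:,0]
    return out/len(rs)
a=np.radians(np.arange(-180,180,10))
print('vise-frame angle; top cap0, cap17, collar0, collar17')
cols=[prof(t0,'top',.094,[.010,.013,.016],a),prof(t,'top',.094,[.010,.013,.016],a),prof(t0,'top',.058,[.0245],a),prof(t,'top',.058,[.0245],a)]
s0=cv2.cvtColor(cv2.imread('pics/side0.png'),cv2.COLOR_BGR2GRAY).astype(np.float32);s=cv2.cvtColor(cv2.imread('pics/side17.png'),cv2.COLOR_BGR2GRAY).astype(np.float32)
cols+= [prof(s0,'side',.094,[.010,.013,.016],a),prof(s,'side',.094,[.010,.013,.016],a),prof(s0,'side',.056,[.025],a),prof(s,'side',.056,[.025],a)]
print(np.c_[np.degrees(a),np.array(cols).T].round(0))
"
```

```text
vise-frame angle; top cap0, cap17, collar0, collar17
[[-180.  142.  149.  117.  126.  189.  182.  127.  128.]
 [-170.  144.  148.  124.  133.  189.  181.  147.  149.]
 [-160.  143.  148.  125.  132.  186.  181.  179.  176.]
 [-150.  147.  150.  139.  134.  182.  177.  169.  164.]
 [-140.  150.  152.  139.  136.  182.  179.  188.  179.]
 [-130.  149.  152.  139.  136.  182.  180.  188.  182.]
 [-120.  149.  153.  134.  137.  182.  181.  195.  185.]
 [-110.  148.  152.  128.  134.  182.  180.  201.  196.]
 [-100.  150.  152.  132.  134.  182.  180.  177.  174.]
 [ -90.  150.  153.  136.  139.  181.  181.  122.  119.]
 [ -80.  150.  153.  137.  143.  180.  183.   61.   57.]
 [ -70.  149.  148.  139.  141.  179.  183.   50.   52.]
 [ -60.  148.  136.  132.  136.  178.  167.   57.   54.]
 [ -50.  148.  128.  131.  130.  178.  140.   62.   59.]
 [ -40.  147.  132.  132.  124.  178.  148.   69.   69.]
 [ -30.  147.  143.  127.  130.  178.  172.   68.   70.]
 [ -20.  146.  151.  126.  136.  177.  181.   68.   65.]
 [ -10.  146.  155.  126.  139.  177.  183.   64.   65.]
 [   0.  146.  157.  
[... 305 characters left out ...]
1.  194.  196.]
 [  60.  146.  152.  141.  146.  181.  182.  194.  196.]
 [  70.  146.  151.  138.  140.  183.  181.  179.  185.]
 [  80.  147.  150.  129.  136.  183.  181.  133.  149.]
 [  90.  145.  150.  123.  128.  183.  180.  111.  107.]
 [ 100.  143.  148.  113.  115.  184.  181.  107.  108.]
 [ 110.  143.  148.  100.  101.  185.  180.  106.  104.]
 [ 120.  141.  148.   86.   92.  182.  177.  108.  108.]
 [ 130.  138.  148.   74.   84.  183.  178.  107.  107.]
 [ 140.  131.  149.   68.   76.  170.  179.  106.  104.]
 [ 150.  125.  149.   59.   75.  145.  176.   99.  105.]
 [ 160.  129.  149.   71.   82.  137.  175.   91.  106.]
 [ 170.  137.  150.  101.  107.  172.  177.  102.  102.]]
```

```bash
python3 -c "
from go import *
vp=np.load('vp.npy')
g=lambda f:cv2.cvtColor(cv2.imread(f),cv2.COLOR_BGR2GRAY).astype(np.float32)
t0,t=g('pics/top0.png'),g('pics/top17.png')
a=np.radians(np.arange(-80,1,5))
def prof(im,z,r,a):
    P=pose(vp,np.c_[r*np.cos(a),.098+r*np.sin(a),0*a+z]);u=proj('top',P).astype(np.float32)
    return cv2.remap(im,u[:,:1],u[:,1:],cv2.INTER_CUBIC)[:,0]
print(np.r_[[np.degrees(a)],[prof(t,.058,r,a)-prof(t0,.058,r,a) for r in(.022,.0235,.025,.0265)],[prof(t,.094,r,a) for r in(.012,.016,.018)]].T.round(0))
"
```

```text
[[-80.   6.   6.   6.   5. 157. 144. 130.]
 [-75.   7.   5.   2.   1. 154. 145. 133.]
 [-70.   6.   4.   2.   1. 150. 142. 133.]
 [-65.   4.   4.   3.   4. 144. 137. 130.]
 [-60.   2.   3.   4.   5. 138. 131. 126.]
 [-55.   1.   1.   2.   2. 134. 125. 121.]
 [-50.  -1.  -1.  -1.  -1. 131. 122. 119.]
 [-45.  -3.  -5.  -6.  -5. 131. 124. 122.]
 [-40.  -7.  -7.  -9.  -7. 134. 129. 130.]
 [-35.  -8.  -5.  -3.   0. 138. 137. 138.]
 [-30.  -7.  -1.   4.   7. 143. 144. 144.]
 [-25.  -4.   4.   9.  11. 148. 149. 147.]
 [-20.   1.   7.  11.  12. 152. 152. 148.]
 [-15.   5.   8.  11.  12. 154. 153. 147.]
 [-10.  10.  12.  13.  12. 155. 155. 149.]
 [ -5.  14.  16.  13.  10. 157. 157. 151.]
 [  0.  15.  16.  13.  10. 157. 158. 153.]]
```

```bash
python3 -c "
from plant import ctrl
print(ctrl.get_state()['time_s'],ctrl.finish_job())"
```

```text
the job is handed in; nothing more can be done
29.075 None
```

I put the block between the jaws of the grey vise and tightened the thumb cap until its clutch slipped. I then let go, backed the arm off and handed the job in at 29 s.

**Block:** I gripped it by its 50 mm ends and lowered it until it touched the bed at the expected height, then released it. The last overlays in both cameras match a block standing flat, square and centred against the fixed jaw, with the moving jaw closed on it.

**Cap:** I turned it about 207° clockwise in one grip. Torque ran free at about 0.15 N m (noise about ±0.03), then climbed and held at 0.25–0.30 N m. I stopped about 14° after the first reading at that level.

**Slip:** the two estimates differ somewhat. The torque readings suggest 11–18°. The cap and collar lines in the blurred top picture suggest about 8–10° (±5°), with the collar line only just readable. Both are under 30° but not exact.

**Bystanders:** the pencil cup and roller were in their starting places in the last top picture. The arm hid the jar there, but it was in place in the side picture taken just after I let go of the cap, before the arm moved aside.

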